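Pack the printer service case in two layers

TASK

Pack the open service case in layers: stand the print head, fan up, on the cork pad in the bottom of the case beside the motor that is already there; then lay the divider plate flat on the two ledges, with both of the case's upright pins through its holes; then set the low carton flat on the divider. Lower each one into place gently rather than dropping it, and leave the packed motor and everything else on the bench where it is.

Things in the scene. Friction and masses are not known exactly. Their poses are not given: they have to be found in the camera images.
- case: open black case, fixed. All sizes here in mm. Outside 156 (x) x 204 (y) x 70 high; walls and floor 4, inside 148 x 196. Origin: centre of underside, z up. At each y end a grey ledge fills |y| 78 to 98 from the floor up to z 42, as wide as the inside. On each ledge an upright steel pin, 6 across with a round top, at x 0, y +84 / -84, top at z 56
- pad: thin cork pad, 84 (x) x 70 (y) x 2, fixed on the case floor in the free half, aligned with the case, centred 40 to its +y or -y side (it varies); the motor stands in the other half. Origin: centre of underside, so its top is 2 higher (6 above the bench)
- motor: square motor 42 x 42 x 26 with a shaft up to 36, already packed, standing on the case floor in the half without the pad. Loose. Origin: centre of underside
- print_head: aluminium print head lying on its back, round black fan on top: block 44 (x) x 46 (y) x 32 high, a nozzle sticks out a further 10 on the +y side at mid height. About 0.13 to 0.23 kg. Origin: centre of the block's underside; z up. Fits on the pad either way round
- divider: off-white plate 140 (x) x 188 (y) x 6, flat on the bench; 10 mm through holes at x 0, y +84 / -84; on its centre an upright grip bar 50 (x) x 12 (y), rising 22 above the plate. 0.13 to 0.2 kg. Origin: centre of underside; same turned half round. Seated, its underside is 42 above the case's, with 4 to spare at each wall
- low_carton: low cardboard carton 52 (x) x 44 (y) x 18 high, white paper band along x. 0.06 kg. Origin: centre of underside. Fits on either side of the divider's grip bar, between bar and pin (centre about 43 from the divider's along its y); a seated pin stands 8 above the plate
- spare_motor: square motor standing on the bench, same as the packed one (42 x 42 x 26, shaft up); origin centre of underside. A bystander
- tall_carton: tall cardboard carton 44 x 44 x 80, upright; origin centre of underside. A bystander, not to be packed
- glue_jar: small clear jar 44 across, 60 high; origin centre of underside. A bystander
- screwdriver: screwdriver 170 long lying on the bench along its x; a bystander
- scraper: print scraper (spatula) 200 long lying on the bench along its x; a bystander
- calipers: steel calipers 200 long, 12 high, lying along their x; a bystander
- solvent_bottle: white bottle 64 across, 170 high; origin centre of underside. A bystander
There are look-alikes about, which are no part of the job. Leave any black look-alike of the divider alone.

How it is judged:
By the outcome, as a careful person would: the job done as asked, in the order asked, and still so for the second after the job is handed in, with the robot touching nothing.
It also fails if it takes over 72 s, if anything falls off the work surface, if the arm or the gripper's body presses on something with over 40 N, if the wrist force passes 120 N, or if a joint passes its speed limit or range.

ROBOT

A 6-joint arm with a two-finger parallel gripper is mounted at the origin on the work surface. World frame = base frame: x ahead of the robot, y to its left, z up, the work surface at z = 0. Lengths are in m, angles in rad, forces in N, time in s.
With the tool pointing down it reaches from about 0.275 to 0.75 m from the base axis. Payload 10.2 kg.
Tool frame: the origin (TCP) lies midway between the tips of the shut fingers; the grasp point (between the pads) lies 19 mm behind it; z points along the fingers, y is the line along which they close (so a half turn about z gives the same grasp; the last joint's range is limited). The gripper opens to 85 mm and grips with 20 to 120 N. Pads are 22 mm wide; open, the fingers measure 114 mm over their backs; the gripper's body (76 mm by 85 mm) begins 54 mm behind the grasp point. The pads swing forward as they close: fully open they stand 13 mm farther back than shut.
Start: joints at [0.88, 0.313, 1.498, -0, 1.331, -0.223], TCP at [0.237, 0.469, 0.231] pointing down, gripper open.
Joint ranges: [-2.94, 2.94], [-0.97, 2.17], [0.19, 2.56], [-1.23, 4.37], [0.02, 3.11], [-2.88, 2.88]. Speed limits (rad/s): [2.39, 2.39, 3.01, 3.14, 3.14, 3.14].

INTERFACE

Orientations are given as a unit quaternion [x, y, z, w].
In Python, from bench import sensors, camera, camera_info, robot gives the robot as it stands.
- The arm moves only by the tool move_arm, never from a script. Its argument "targets" is a list of rows, each an object with "delta_pos": the shift along the tool's x, y, z in m, a list of three; "turn": the turn, a rotation vector about the tool's x, y, z in degrees, a list of three. A call has 1 to 10 rows; each row shifts and turns the commanded pose from where the row before left it, along the tool's axes as they then stand; what a row does not reach is not made up. A row lasts 1/12 s, in which the tool goes at most 41.7 mm and 7.16 degrees, less where a joint would pass 70% of its speed; a pose out of reach is approached as far as the arm can. A call with a gripper value outside its range is refused whole. "fingers" is the opening, from -1 (shut) to 1 (fully open), set as the call begins (left out, the last holds). The fingers move at their own pace and stop on an object; "newtons" is the grip in N (left out, the last holds). Time passes only in rows, so rows that do not move let the fingers close. It gives the time, the measured TCP pose, the force, the opening and the grip force at its end, in the units of the state.
- sensors.get_state(): the state, without advancing time (a new reading comes with each control period).
- camera(name): name is "scene" or "top"; returns (picture, depth): 400x640x3 uint8, blue, green, red; 400x640 float32, m along the optical axis (not along the pixel's ray), 0 where there is no reading.
- camera_info(name): a dict with "fx", "fy", "cx", "cy" (pixels), "D" ([k1, k2, p1, p2, k3] as OpenCV has them; the pictures are not rectified), "world_to_cam" (4x4, takes a point from world to camera coordinates). Camera axes: x right, y up, looking along -z (the intrinsics and any distortion apply to the point x, -y, -z); pixel columns grow to the right and rows downward; lengths in m; the calibration is good to about 2 mm. A picture is of the moment at which its call begins. camera_info takes no time and is no camera call.
- robot.hand_in(): hands the job in; it is judged then, once.
The state is a dict: "clock": time; "joint_positions": joint angles; "qd": joint speeds; "joint_efforts": joint torques, N m; "eef_pos": TCP position; "ee_rot": TCP orientation; "wrist_force": force on the tool from outside, world axes, zero at the start; "wrist_torque": the same for the moment, N m; "width": opening from 0.0 (shut) to 1.0 (fully open); "grasp_force": force on a finger pad.
Only numpy, scipy, OpenCV 4.12 (cv2) and the standard library are available. Lean on these libraries where they do the work, as an engineer would, in place of code of your own. Each camera call takes 0.05 s, during which the arm holds its last target. There are 200 camera calls.

## Working session

There is one attempt and no reset: what is moved stays moved. The work goes in short steps, Python scripts to look and compute and a tool call to move; the robot and the scene stay as the last step left them, time stands still between calls to the robot, and variables do not carry over. Pictures are saved under pics/ and viewed, at most 10 in all, crops included, and the job is handed in when it is done.

Besides the shell and the picture viewer there is one more tool, called after "Request:" in YAML: its name, and indented under it one key for each argument. move_arm: Moves the arm, as the interface text tells. Its arguments: {"type":"object","properties":{"targets":{"type":"array","items":{"type":"object","properties":{"delta_pos":{"type":"array","items":{"type":"number"}},"turn":{"type":"array","items":{"type":"number"}}}}},"fingers":{"type":"number"},"newtons":{"type":"number"}},"required":["targets"]}

```bash
ls; mkdir -p pics
python3 - <<'E'
from bench import sensors,camera,camera_info
import cv2,numpy as np
print(sensors.get_state())
for n in("scene","top"):
    p,d=camera(n);cv2.imwrite(f"pics/{n}0.png",p);np.save(f"{n}0.npy",d);print(n,camera_info(n))
E
```

```text
pics
{'clock': 0.0, 'joint_positions': array([ 8.79570482e-01,  3.13461880e-01,  1.49845445e+00,  3.42880464e-05,
        1.33101508e+00, -2.23400166e-01]), 'qd': array([-0.00098731, -0.00088773,  0.00089595,  0.00020005,  0.00094466,
        0.00060918]), 'joint_efforts': array([ 1.52182333e-04, -4.12252772e+01, -2.59751880e+01, -1.68426350e-04,
        3.95067211e-03,  1.95591878e-05]), 'eef_pos': array([0.23657686, 0.46837819, 0.23072247]), 'ee_rot': array([ 2.31789489e-01,  9.72765740e-01, -5.93239203e-04, -3.10494709e-04]), 'wrist_force': array([ 0.24756162, -0.61918562,  0.14402622]), 'wrist_torque': array([-0.00400184, -0.02208727,  0.0214847 ]), 'grasp_force': 0.0, 'width': 1.0009513499843485}
scene {'fx': 438.97695887644994, 'fy': 438.97695887644994, 'cx': 327.04034948437175, 'cy': 206.9882782694204, 'D': array([-0.11158181,  0.        ,  0.        ,  0.        ,  0.        ]), 'world_to_cam': array([[ 0.43263601,  0.90136263, -0.01927401, -0.13825179],
       [-0.59816435,  0.30297099,  0.74189487,  0.29028652],
       [ 0.67455577, -0.30944141,  0.67023915, -1.61261265],
       [ 0.        ,  0.        ,  0.        ,  1.        ]])}
top {'fx': 479.0112753022443, 'fy': 479.0112753022443, 'cx': 318.6593992874247, 'cy': 214.02647906994665, 'D': array([-0.07822215,  0.        ,  0.        ,  0.        ,  0.        ]), 'world_to_cam': array([[-0.15715234, -0.98755507, -0.00617503, -0.02330388],
       [ 0.96216219, -0.15451484,  0.22443056, -0.52955866],
       [-0.22259167,  0.02932841,  0.97447052, -1.16068446],
       [ 0.        ,  0.        ,  0.        ,  1.        ]])}
```

View pics/scene0.png

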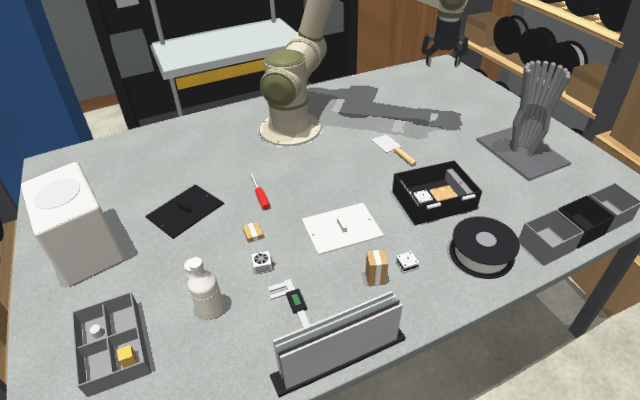

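View pics/top0.png

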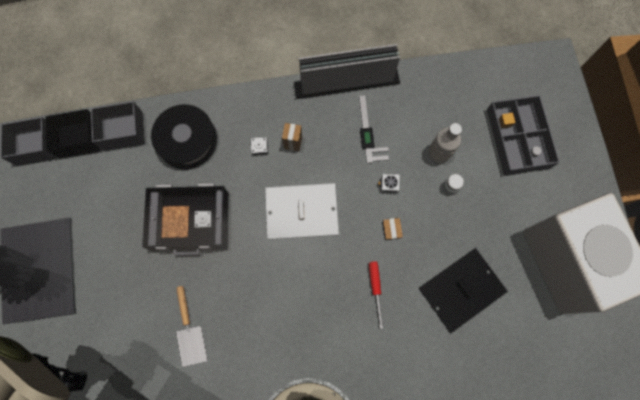

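The scene view shows the case at (437,190), the off-white divider at (342,228), a black look-alike at (185,210), the print head with fan at (262,262), the low carton at (253,231), the tall carton at (376,267) and the spare motor at (407,261). In the top view:

| Thing | Top pixel |
|---|---|
| case | (186,218) |
| cork pad | (175,221) |
| packed motor | (203,219) |
| divider | (302,210) |
| print head | (390,183) |
| low carton | (393,229) |

Look-alikes by top pixel:
- Print head: spare motor (259,146), packed motor (203,219). I choose the one with the fan, (390,183).
- Divider: black plate (463,290). I choose the white one, (302,210).
- Low carton: tall carton (291,135), orange thing in the tray (508,119). I choose (393,229).

Next is one close crop.

```bash
cat > h.py <<'E'
import numpy as np,cv2
from bench import sensors,camera_info
from scipy.spatial.transform import Rotation as R
def ray(n,uv):
    c=camera_info(n);K=np.array([[c['fx'],0,c['cx']],[0,c['fy'],c['cy']],[0,0,1]])
    u=cv2.undistortPoints(np.array(uv,float).reshape(-1,1,2),K,c['D']).reshape(-1,2)
    W=c['world_to_cam'];o=-W[:3,:3].T@W[:3,3]
    v=np.c_[u[:,0],-u[:,1],-np.ones(len(u))]
    return o,v@W[:3,:3]          # v scaled to unit depth
def atz(n,uv,z):
    o,v=ray(n,uv);return o+v*((z-o[2])/v[:,2])[:,None]
def cloud(n,d):
    v,u=np.nonzero(d>0);o,r=ray(n,np.c_[u,v]);return np.c_[u,v],o+r*d[v,u][:,None]
def proj(n,P):
    c=camera_info(n);K=np.array([[c['fx'],0,c['cx']],[0,c['fy'],c['cy']],[0,0,1]])
    W=c['world_to_cam'];p=np.atleast_2d(P)@W[:3,:3].T+W[:3,3]
    return cv2.projectPoints(p*[1,-1,-1],np.zeros(3),np.zeros(3),K,c['D'])[0].reshape(-1,2)
def go(x,y,z,yaw):
    """tool y-axis (closing line) at world angle yaw deg (mod 180), tool down: print shift in tool frame and turn"""
    s=sensors.get_state();q=R.from_quat(s['ee_rot']);ty=q.apply([0,1,0])
    a=np.degrees(np.arctan2(ty[1],ty[0]));t=(yaw-a+90)%180-90
    print('tool shift mm',np.round(q.inv().apply(np.array([x,y,z])-s['eef_pos'])*1000,1),'turn z',round(-t,1),
      'cur yaw',round(a,1),'tool z',q.apply([0,0,1]).round(3),'clk',s['clock'],'j6',s['joint_positions'][5].round(2))
E
python3 - <<'E'
import cv2,numpy as np
p=cv2.imread('pics/top0.png')
f=lambda u,v,w,h,s:cv2.resize(p[v:v+h,u:u+w],None,fx=s,fy=s,interpolation=cv2.INTER_CUBIC)
a=f(140,180,95,80,4.2)[:336,:399]; b=f(260,178,84,66,4.7)[:310,:394]; c=f(370,165,100,84,4)
o=np.zeros((600,800,3),np.uint8)
for im,(x,y) in((f(135,175,100,75,4),(0,0)),(f(370,165,100,75,4),(400,0)),(f(255,173,100,75,4),(0,300))):o[y:y+300,x:x+400]=im
q=cv2.imread('pics/scene0.png')
o[300:600,400:800]=cv2.resize(q[215:290,225:325],None,fx=4,fy=4,interpolation=cv2.INTER_CUBIC)
cv2.imwrite('pics/crop1.png',o)
E
```

```text
(no output)
```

View pics/crop1.png

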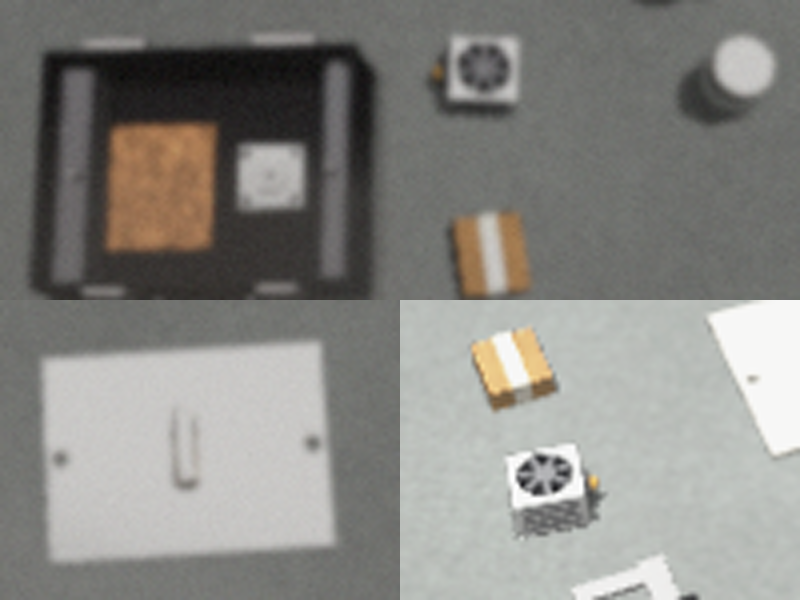

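The crop confirms the choices. In the print head crop (origin 370,165, x4) the fan block has corners (48,38)-(118,104) with its nozzle to the left, and the carton has corners (53,217)-(130,292). The divider's holes are at (60,159) and (313,143) in its panel. The pad is left of the motor in the case, and the pins are at about (80,176) and (333,168).

Run:
```python
from h import *
def T(o,pts): return (np.array(pts)+.5)/4-.5+o
d=np.load('top0.npy')
def rep(nm,o,pts,z):
    w=atz('top',T(np.array(o),pts),z);c=w.mean(0);e=np.diff(np.r_[w,w[:1]],axis=0)
    print(nm,c.round(4),'sides',np.linalg.norm(e,axis=1).round(4),'ang',np.degrees(np.arctan2(e[:,1],e[:,0])).round(1))
    u,v=np.round(T(np.array(o),pts).mean(0)).astype(int);P=cloud('top',d)
    print('   depth z',[float(round(x,4)) for x in P[1][(abs(P[0]-[u,v])<=1).all(1)][:3,2]])
rep('case pad',(135,175),[(108,124),(217,123),(213,250),(106,250)],.006)
rep('motor',(135,175),[(240,144),(305,144),(305,212),(238,210)],.026)
rep('pins',(135,175),[(80,176),(333,168)],.052)
rep('head',(370,165),[(48,38),(119,38),(118,104),(46,102)],.032)
rep('lowc',(370,165),[(53,217),(122,211),(130,292),(60,298)],.018)
rep('div',(255,173),[(40,57),(321,42),(336,244),(50,262)],.006)
rep('holes',(255,173),[(60,159),(313,143)],.006)
# point clouds
for n in('top','scene'):
    uv,P=cloud(n,np.load(n+'0.npy'))
    for nm,c,zl,zh,r in(('head',(.6,-.2),.028,.045,.2),):pass
    def near(c,r,zl,zh):
        m=(np.hypot(P[:,0]-c[0],P[:,1]-c[1])<r)&(P[:,2]>zl)&(P[:,2]<zh);return P[m]
    np.save(f'{n}_P.npy',P)
    q=P[(P[:,2]<.005)&(P[:,2]>-.01)];print(n,'bench z median',np.median(q[:,2]))
```

```text
case pad [0.5732 0.2754 0.006 ] sides [0.0748 0.0869 0.0723 0.0866] ang [-98.6 172.7  81.   -5.7]
   depth z [0.0153, 0.0097, 0.0086]
motor [0.5623 0.196  0.026 ] sides [0.0434 0.0458 0.0445 0.0445] ang [-99.1 173.8  79.2  -7.4]
   depth z [0.0394, 0.033, 0.0365]
pins [0.5659 0.2325 0.052 ] sides [0.1654 0.1654] ang [-97.3  82.7]
   depth z [0.0096, 0.008, 0.0061]
head [ 0.581  -0.3087  0.032 ] sides [0.0474 0.0457 0.0476 0.0443] ang [-99.  167.9  79.3 -12.5]
   depth z [0.0341, 0.0297, 0.0344]
lowc [ 0.4605 -0.293   0.018 ] sides [0.0459 0.0543 0.0461 0.0542] ang [-94.1 174.3  85.8  -5.9]
   depth z [0.0209, 0.0189, 0.0236]
div [ 0.5495 -0.0641  0.006 ] sides [0.1903 0.1392 0.1891 0.141 ] ang [-96.  174.6  84.6  -4.9]
   depth z [0.0293, 0.0321, 0.0318]
holes [ 0.5489 -0.0639  0.006 ] sides [0.1693 0.1693] ang [-95.4  84.6]
   depth z [0.0293, 0.0321, 0.0318]
top bench z median 0.0013090097378709586
scene bench z median -0.0009219366421642228
```

```bash
cat > seg.py <<'E'
from h import *
def quad(n,img,box,mask,z,S=8):
    """largest blob of mask(hsv,gray) in box (u,v,w,h), lifted to plane z; centre, sides, yaw (long-side direction)"""
    u,v,w,h=box;c=cv2.resize(img[v:v+h,u:u+w],None,fx=S,fy=S,interpolation=cv2.INTER_CUBIC)
    c=cv2.GaussianBlur(c,(0,0),3);m=mask(cv2.cvtColor(c,cv2.COLOR_BGR2HSV),cv2.cvtColor(c,cv2.COLOR_BGR2GRAY)).astype(np.uint8)
    k=max(cv2.findContours(m,cv2.RETR_EXTERNAL,cv2.CHAIN_APPROX_NONE)[0],key=cv2.contourArea).reshape(-1,2)
    W=atz(n,(k+.5)/S-.5+[u,v],z)[:,:2]
    c0=W.mean(0);L=((W-c0)*1e4).astype(np.float32)
    mo=cv2.moments(L);cm=c0+np.array([mo['m10'],mo['m01']])/mo['m00']*1e-4
    r=cv2.minAreaRect(L);b=cv2.boxPoints(r);e1,e2=b[1]-b[0],b[2]-b[1]
    e=e1 if np.hypot(*e1)>np.hypot(*e2) else e2
    return dict(cen=cm.round(4),rect=(c0+np.array(r[0])*1e-4).round(4),sides=np.sort(np.round(np.array(r[1])/10,1)),yaw=float(np.degrees(np.arctan2(e[1],e[0])).round(1)%180))
orange=lambda h,g:(h[...,0]>4)&(h[...,0]<25)&(h[...,1]>90)
def white(t): return lambda h,g:(g>t)
E
python3 - <<'E'
from seg import *
t=cv2.imread('pics/top0.png');s=cv2.imread('pics/scene0.png')
g=cv2.cvtColor(t,cv2.COLOR_BGR2GRAY);print('gray bench',g[260,300],'div',g[215,330],'motor',g[213,200],'ledge',g[230,154],'floor',g[190,190])
print('pad',quad('top',t,(155,198,40,48),orange,.006))
print('div',quad('top',t,(255,173,95,75),white(150),.006))
print('head',quad('top',t,(375,168,30,30),white(140),.032))
print('motor',quad('top',t,(190,205,25,28),white(110),.026))
gs=cv2.cvtColor(s,cv2.COLOR_BGR2GRAY);print(gs[250,300],gs[230,320])
print('div scene',quad('scene',s,(295,200,95,60),white(205),.006))
def m(h,g):return ((h[...,0]>4)&(h[...,0]<25)&(h[...,1]>90))|(g>150)
print('lowc',quad('top',t,(380,212,28,34),m,.018))
q=np.hstack([cv2.resize(a,(400,300),interpolation=cv2.INTER_CUBIC) for a in (s[155:230,390:490],s[195:270,290:390])])
q2=cv2.resize(t[180:260,140:240][:75],(400,300),interpolation=cv2.INTER_CUBIC);cv2.imwrite('pics/crop2.png',q)
E
```

```text
gray bench 120 div 200 motor 189 ledge 103 floor 17
pad {'cen': array([0.5741, 0.2754]), 'rect': array([0.5738, 0.2757]), 'sides': array([75.3, 89.9]), 'yaw': 171.89999389648438}
div {'cen': array([ 0.5494, -0.064 ]), 'rect': array([ 0.5493, -0.0637]), 'sides': array([142.1, 190.8]), 'yaw': 84.5999984741211}
head {'cen': array([ 0.5834, -0.3117]), 'rect': array([ 0.5832, -0.3104]), 'sides': array([45.1, 46.4]), 'yaw': 78.0999984741211}
motor {'cen': array([0.5633, 0.1967]), 'rect': array([0.5636, 0.1967]), 'sides': array([44.4, 44.5]), 'yaw': 83.9000015258789}
189 247
div scene {'cen': array([ 0.5482, -0.0651]), 'rect': array([ 0.548 , -0.0649]), 'sides': array([145.9, 193.6]), 'yaw': 84.5999984741211}
lowc {'cen': array([ 0.4607, -0.2777]), 'rect': array([ 0.4606, -0.2776]), 'sides': array([15.7, 52.1]), 'yaw': 177.1999969482422}
```

View pics/crop2.png

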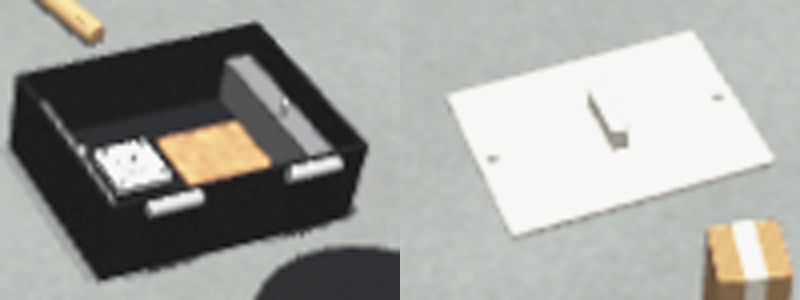

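The left panel (scene crop, origin 390,155, x4) shows the case's rim corners at (17,75), (259,24) and (367,147), with the +y pin top at (284,100). The right panel shows the white divider, with its grip bar across its middle.

Run:
```python
from seg import *
S=lambda p:(np.array(p)+.5)/4-.5+[390,155]
w=atz('scene',S([(17,75),(259,24),(367,147)]),.07);print(w.round(4),'edge',np.linalg.norm(np.diff(w,axis=0),axis=1).round(4),[np.degrees(np.arctan2(*(b-a)[1::-1])).round(1) for a,b in zip(w,w[1:])],'centre',((w[0]+w[2])/2).round(4))
print('pin top scene',atz('scene',S([(284,100)]),.055).round(4))
print('pad scene',quad('scene',cv2.imread('pics/scene0.png'),(425,183,35,22),orange,.006))
for nm,(c,yaw) in dict(a=((.5675,.2345),82.7)).items():
  y=np.radians(yaw);Y=np.array([np.cos(y),np.sin(y)]);X=np.array([Y[1],-Y[0]])
  print('pred pad',c+.04*Y,'pins',c+.084*Y,c-.084*Y)
  P=[np.r_[c+a*.078*X+b*.102*Y,.07] for a,b in((-1,-1),(-1,1),(1,1),(1,-1))]
  pins=[np.r_[c+b*.084*Y,.055] for b in(1,-1)]
  for n in('top','scene'):
    im=cv2.imread(f'pics/{n}0.png');o=(135,175) if n=='top' else (390,155)
    f=lambda Q:np.round((proj(n,Q)-o)*8+3.5).astype(int)
    cr=cv2.resize(im[o[1]:o[1]+75,o[0]:o[0]+100],(800,600),interpolation=cv2.INTER_CUBIC)
    cv2.polylines(cr,[f(np.array(P))],True,(0,255,0),1)
    L=[[np.r_[c+a*.074*X+b*s*Y,.042] for a,s in((-1,.078),(1,.078),(1,.098),(-1,.098))] for b in(1,-1)]+[[np.r_[c+.04*Y+a*.042*X+b*.035*Y,.006] for a,b in((-1,-1),(-1,1),(1,1),(1,-1))]]
    for l in L:cv2.polylines(cr,[f(np.array(l))],True,(255,255,0),1)
    for q in f(np.array(pins)):cv2.circle(cr,tuple(map(int,q)),6,(0,0,255),1)
    globals()['c_'+n]=cv2.resize(cr,(400,300) if n=='scene' else (400,300),interpolation=cv2.INTER_AREA) if 0 else cr
  cv2.imwrite('pics/ov.png',np.vstack([c_top[60:600,:][:300*2:1][:540]])); cv2.imwrite('pics/ov.png',np.hstack([cv2.resize(c_top,(400,300),interpolation=cv2.INTER_AREA),cv2.resize(c_scene,(400,300),interpolation=cv2.INTER_AREA)]))
```

```text
[[0.4792 0.1429 0.07  ]
 [0.5087 0.343  0.07  ]
 [0.6607 0.3202 0.07  ]] edge [0.2023 0.1538] [np.float64(81.6), np.float64(-8.6)] centre [0.57   0.2315 0.07  ]
pin top scene [[0.578  0.3153 0.055 ]]
pad scene {'cen': array([0.5589, 0.2736]), 'rect': array([0.5588, 0.2734]), 'sides': array([59.7, 74.2]), 'yaw': 82.30000305175781}
pred pad [0.57258258 0.27417578] pins [0.57817343 0.31781913] [0.55682657 0.15118087]
```

View pics/ov.png

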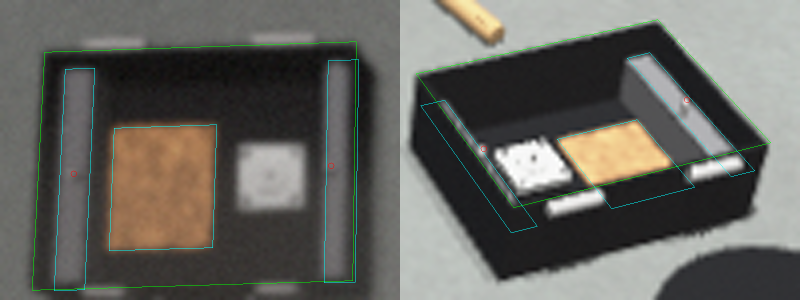

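The overlay fits the case well in both views (centre about (0.5675, 0.234), y axis at 82.4°). The pin circles in the scene view lie on the pin at (684,103). Now I turn the tool for the print head.

Request:
move_arm:
  targets:
    - {"turn":[0,0,7.1]}
    - {"turn":[0,0,7.1]}
    - {"turn":[0,0,7.1]}
    - {"turn":[0,0,7.1]}
    - {"turn":[0,0,7.1]}
    - {"turn":[0,0,7.1]}
    - {"turn":[0,0,7.1]}
    - {"turn":[0,0,7.1]}
    - {"turn":[0,0,7.1]}
    - {"turn":[0,0,7.1]}
  fingers: 1
  newtons: 40

```text
validation failed for argument at $.ta...
```

Run:
```python
from seg import *
go(.582,-.3095,.12,-10.5)
w=atz('scene',(np.array([(106,158),(172,145),(190,195),(116,208)])+.5)/4-.5+[225,215],.032);print('head scene',w.mean(0),[np.degrees(np.arctan2(*(b-a)[1::-1])).round(1) for a,b in zip(w,w[1:])])
w=atz('scene',(np.array([(72,43),(124,28),(156,77),(96,95)])+.5)/4-.5+[225,215],.018);print('carton scene',w.mean(0),[np.degrees(np.arctan2(*(b-a)[1::-1])).round(1) for a,b in zip(w,w[1:])])
```

```text
tool shift mm [-659.1 -538.5  111.2] turn z 73.7 cur yaw 63.2 tool z [-0.001 -0.001 -1.   ] clk 0.1 j6 -0.22
head scene [ 0.58499868 -0.31080791  0.032     ] [np.float64(78.8), np.float64(-5.5), np.float64(-103.1)]
carton scene [ 0.46251671 -0.29433777  0.018     ] [np.float64(86.8), np.float64(4.2), np.float64(-92.9)]
```

Request:
move_arm:
  targets:
    - {"delta_pos":[0,0,0],"turn":[0,0,7.1]}
    - {"delta_pos":[0,0,0],"turn":[0,0,7.1]}
    - {"delta_pos":[0,0,0],"turn":[0,0,7.1]}
    - {"delta_pos":[0,0,0],"turn":[0,0,7.1]}
    - {"delta_pos":[0,0,0],"turn":[0,0,7.1]}
    - {"delta_pos":[0,0,0],"turn":[0,0,7.1]}
    - {"delta_pos":[0,0,0],"turn":[0,0,7.1]}
    - {"delta_pos":[0,0,0],"turn":[0,0,7.1]}
    - {"delta_pos":[0,0,0],"turn":[0,0,7.1]}
    - {"delta_pos":[0,0,0],"turn":[0,0,7.1]}
  fingers: 1
  newtons: 40

```text
clock: 0.93
eef_pos: [0.2367, 0.4685, 0.2309]
ee_rot: [0.756, 0.655, -0.0, 0.0]
wrist_force: [-0.4, -0.6, 0.5]
width: 0.995
grasp_force: 0.0
```

```bash
python3 -c "
from h import *
go(.583,-.310,.12,-10.5)"
```

```text
tool shift mm [-721.4  453.3  111.3] turn z 2.3 cur yaw -8.2 tool z [-0.    -0.001 -1.   ] clk 0.9333 j6 1.02
```

Request:
move_arm:
  targets:
    - {"delta_pos":[-0.035,0.022,0],"turn":[0,0,2.3]}
    - {"delta_pos":[-0.035,0.022,0],"turn":[0,0,0]}
    - {"delta_pos":[-0.035,0.022,0],"turn":[0,0,0]}
    - {"delta_pos":[-0.035,0.022,0],"turn":[0,0,0]}
    - {"delta_pos":[-0.035,0.022,0],"turn":[0,0,0]}
    - {"delta_pos":[-0.035,0.022,0],"turn":[0,0,0]}
    - {"delta_pos":[-0.035,0.022,0],"turn":[0,0,0]}
    - {"delta_pos":[-0.035,0.022,0],"turn":[0,0,0]}
    - {"delta_pos":[-0.035,0.022,0],"turn":[0,0,0]}
    - {"delta_pos":[-0.035,0.022,0],"turn":[0,0,0]}

```text
clock: 1.77
eef_pos: [0.3936, 0.0841, 0.2313]
ee_rot: [0.767, 0.642, 0.0, 0.0]
wrist_force: [1.1, 0.1, -0.4]
width: 1.0
grasp_force: 0.0
```

```bash
python3 -c "
from h import *
go(.583,-.310,.12,-10.5)"
```

```text
tool shift mm [-354.7  255.6  111.3] turn z 0.4 cur yaw -10.1 tool z [ 0.  0. -1.] clk 1.7667 j6 0.09
```

Request:
move_arm:
  targets:
    - {"delta_pos":[-0.034,0.024,0],"turn":[0,0,0]}
    - {"delta_pos":[-0.034,0.024,0],"turn":[0,0,0]}
    - {"delta_pos":[-0.034,0.024,0],"turn":[0,0,0]}
    - {"delta_pos":[-0.034,0.024,0],"turn":[0,0,0]}
    - {"delta_pos":[-0.034,0.024,0],"turn":[0,0,0]}
    - {"delta_pos":[-0.034,0.024,0],"turn":[0,0,0]}
    - {"delta_pos":[-0.034,0.024,0],"turn":[0,0,0]}
    - {"delta_pos":[-0.034,0.024,0],"turn":[0,0,0]}
    - {"delta_pos":[-0.034,0.024,0.01],"turn":[0,0,0]}
    - {"delta_pos":[-0.03,0.024,0.02],"turn":[0,0,0]}

```text
clock: 2.6
eef_pos: [0.5706, -0.2875, 0.2035]
ee_rot: [0.767, 0.642, 0.0, 0.002]
wrist_force: [0.3, 0.2, 0.5]
width: 1.001
grasp_force: 0.0
```

```bash
python3 -c "
from h import *
go(.583,-.310,.12,-10.5)"
```

```text
tool shift mm [-19.8  15.9  83.6] turn z 0.3 cur yaw -10.2 tool z [ 0.003 -0.002 -1.   ] clk 2.6 j6 -0.47
```

Request:
move_arm:
  targets:
    - {"delta_pos":[-0.01,0.008,0.005],"turn":[0,0,0.3]}
    - {"delta_pos":[-0.009,0.0075,0.015],"turn":[0,0,0]}
    - {"delta_pos":[0,0,0.035],"turn":[0,0,0]}
    - {"delta_pos":[0,0,0.035],"turn":[0,0,0]}
    - {"delta_pos":[0,0,0.035],"turn":[0,0,0]}
    - {"delta_pos":[0,0,0.03],"turn":[0,0,0]}
    - {"delta_pos":[0,0,0.02],"turn":[0,0,0]}
    - {"delta_pos":[0,0,0],"turn":[0,0,0]}

```text
clock: 3.27
eef_pos: [0.5792, -0.3043, 0.0221]
ee_rot: [0.768, 0.64, -0.001, -0.004]
wrist_force: [-1.0, 0.9, -0.1]
width: 0.996
grasp_force: 0.0
```

Run:
```python
from seg import *
from bench import camera
go(.583,-.310,.004,-10.5)
p,d=camera('scene');cv2.imwrite('pics/s1.png',cv2.resize(p[200:300,200:333],(800,600),interpolation=cv2.INTER_CUBIC))
```

```text
tool shift mm [-5.   4.9 18. ] turn z 0.1 cur yaw -10.4 tool z [-0.007  0.006 -1.   ] clk 3.2667 j6 -0.48
```

View pics/s1.png

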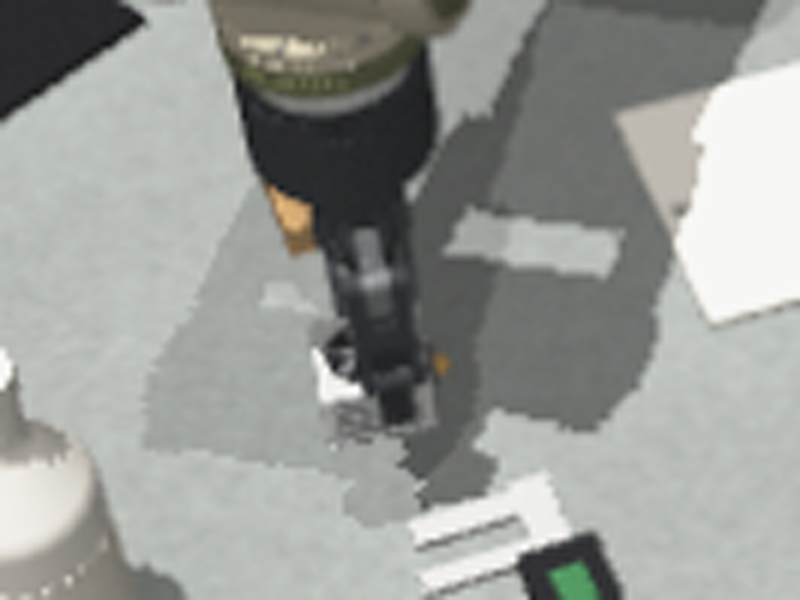

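The crop shows the fingers straddling the print head at about (395,400), a few mm toward the nozzle at (442,362). The state agrees, so I correct by 5 mm and go down.

Request:
move_arm:
  targets:
    - {"delta_pos":[-0.005,0.005,0],"turn":[0,0,0]}
    - {"delta_pos":[-0.001,0,0.009],"turn":[0,0,0]}
    - {"delta_pos":[0,0,0.008],"turn":[0,0,0]}
    - {"delta_pos":[0,0,0],"turn":[0,0,0]}
    - {"delta_pos":[0,0,0],"turn":[0,0,0]}

```text
clock: 3.73
eef_pos: [0.5851, -0.3126, 0.01]
ee_rot: [0.768, 0.64, -0.0, -0.0]
wrist_force: [0.4, 0.1, -0.5]
width: 0.998
grasp_force: 0.0
```

Run:
```python
from seg import *
go(.583,-.310,.004,-10.5)
```

```text
tool shift mm [ 2.2 -2.6  6.1] turn z 0.1 cur yaw -10.4 tool z [-0.001  0.    -1.   ] clk 3.7333 j6 -0.49
```

Request:
move_arm:
  targets:
    - {"delta_pos":[0.002,-0.0025,0.003],"turn":[0,0,0]}
    - {"delta_pos":[0,0,0.002],"turn":[0,0,0]}
    - {"delta_pos":[0,0,0],"turn":[0,0,0]}
    - {"delta_pos":[0,0,0],"turn":[0,0,0]}

```text
clock: 4.07
eef_pos: [0.5832, -0.3103, 0.0054]
ee_rot: [0.768, 0.64, -0.0, 0.0]
wrist_force: [0.2, 0.1, 0.8]
width: 1.002
grasp_force: 0.0
```

Request:
move_arm:
  targets:
    - {"delta_pos":[0,0,0],"turn":[0,0,0]}
    - {"delta_pos":[0,0,0],"turn":[0,0,0]}
    - {"delta_pos":[0,0,0],"turn":[0,0,0]}
    - {"delta_pos":[0,0,0],"turn":[0,0,0]}
    - {"delta_pos":[0,0,0],"turn":[0,0,0]}
    - {"delta_pos":[0,0,0],"turn":[0,0,0]}
    - {"delta_pos":[0,0,0],"turn":[0,0,0]}
    - {"delta_pos":[0,0,0],"turn":[0,0,0]}
  fingers: -1
  newtons: 40

```text
clock: 4.73
eef_pos: [0.5834, -0.3105, 0.0056]
ee_rot: [0.768, 0.64, 0.0, 0.0]
wrist_force: [-0.6, 0.3, 3.2]
width: 0.509
grasp_force: 42.5
```

Request:
move_arm:
  targets:
    - {"delta_pos":[0,0,-0.01],"turn":[0,0,0]}
    - {"delta_pos":[0,0,-0.025],"turn":[0,0,0]}
    - {"delta_pos":[0,0,-0.04],"turn":[0,0,-3]}
    - {"delta_pos":[0,0,-0.04],"turn":[0,0,0]}
    - {"delta_pos":[0,0,-0.025],"turn":[0,0,0]}
    - {"delta_pos":[0,0,0],"turn":[0,0,0]}
    - {"delta_pos":[0,0,0],"turn":[0,0,0]}

```text
clock: 5.32
eef_pos: [0.5834, -0.3105, 0.1464]
ee_rot: [0.751, 0.66, 0.0, 0.001]
wrist_force: [0.0, 0.2, -2.5]
width: 0.507
grasp_force: 42.0
```

Run:
```python
from seg import *
go(.573,.2705,.14,-7.6)
```

```text
tool shift mm [574.8 -85.1   5.8] turn z 0.2 cur yaw -7.4 tool z [ 0.001 -0.001 -1.   ] clk 5.3167 j6 -0.54
```

Request:
move_arm:
  targets:
    - {"delta_pos":[0.02,-0.003,0],"turn":[0,0,0]}
    - {"delta_pos":[0.04,-0.006,0],"turn":[0,0,0]}
    - {"delta_pos":[0.04,-0.006,0],"turn":[0,0,0]}
    - {"delta_pos":[0.04,-0.006,0],"turn":[0,0,0]}
    - {"delta_pos":[0.04,-0.006,0],"turn":[0,0,0]}
    - {"delta_pos":[0.04,-0.006,0],"turn":[0,0,0]}
    - {"delta_pos":[0.04,-0.006,0],"turn":[0,0,0]}
    - {"delta_pos":[0.04,-0.006,0],"turn":[0,0,0]}
    - {"delta_pos":[0.04,-0.006,0],"turn":[0,0,0]}
    - {"delta_pos":[0.04,-0.006,0],"turn":[0,0,0]}

```text
clock: 6.15
eef_pos: [0.5742, 0.0758, 0.1433]
ee_rot: [0.751, 0.66, -0.001, -0.001]
wrist_force: [1.4, 0.5, -1.7]
width: 0.505
grasp_force: 41.9
```

Request:
move_arm:
  targets:
    - {"delta_pos":[0.04,-0.006,0],"turn":[0,0,0]}
    - {"delta_pos":[0.04,-0.006,0],"turn":[0,0,0]}
    - {"delta_pos":[0.04,-0.006,0],"turn":[0,0,0]}
    - {"delta_pos":[0.035,-0.005,0],"turn":[0,0,0]}
    - {"delta_pos":[0.02,-0.003,0],"turn":[0,0,0]}
    - {"delta_pos":[0.01,-0.001,0],"turn":[0,0,0]}
    - {"delta_pos":[0,0,0],"turn":[0,0,0]}
    - {"delta_pos":[0,0,0],"turn":[0,0,0]}
    - {"delta_pos":[0,0,0],"turn":[0,0,0]}

```text
clock: 6.9
eef_pos: [0.5728, 0.2591, 0.1447]
ee_rot: [0.752, 0.659, -0.001, -0.0]
wrist_force: [0.1, -0.1, -2.0]
width: 0.509
grasp_force: 41.9
```

Run:
```python
from seg import *
from bench import camera
go(.573,.2705,.012,-7.6)
p,d=camera('scene');q,_=camera('top')
cv2.imwrite('pics/s2.png',np.hstack([cv2.resize(p[90:240,380:520],(400,428),interpolation=cv2.INTER_CUBIC),cv2.resize(q[165:272,130:230],(400,428),interpolation=cv2.INTER_CUBIC)]))
```

```text
tool shift mm [ 11.4  -1.2 132.7] turn z 0.1 cur yaw -7.5 tool z [-0.001 -0.001 -1.   ] clk 6.9 j6 0.37
```

View pics/s2.png

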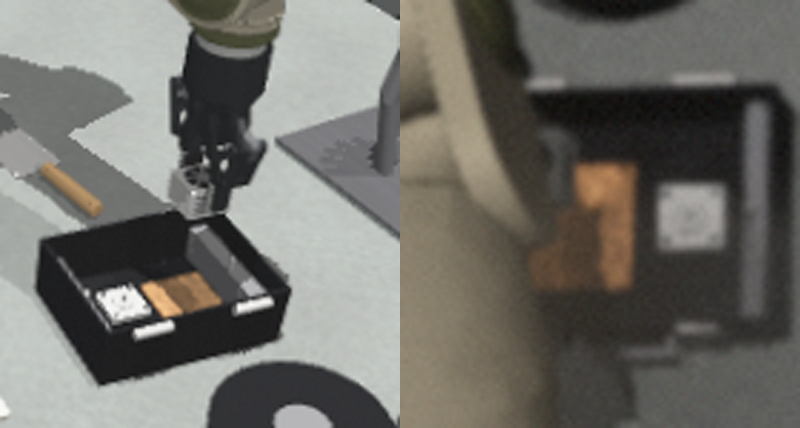

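The head hangs above the case at (192,190) with the pad clear below, and the motor stands right of the pad. I descend in two steps.

Request:
move_arm:
  targets:
    - {"delta_pos":[0.0114,-0.001,0.005],"turn":[0,0,0]}
    - {"delta_pos":[0,0,0.02],"turn":[0,0,0]}
    - {"delta_pos":[0,0,0.03],"turn":[0,0,0]}
    - {"delta_pos":[0,0,0.03],"turn":[0,0,0]}
    - {"delta_pos":[0,0,0.02],"turn":[0,0,0]}
    - {"delta_pos":[0,0,0.01],"turn":[0,0,0]}
    - {"delta_pos":[0,0,0],"turn":[0,0,0]}
    - {"delta_pos":[0,0,0],"turn":[0,0,0]}

```text
clock: 7.67
eef_pos: [0.5737, 0.2724, 0.031]
ee_rot: [0.751, 0.66, 0.0, 0.0]
wrist_force: [0.1, -1.0, -0.3]
width: 0.507
grasp_force: 41.9
```

Run:
```python
from seg import *
go(.573,.2705,.012,-7.6)
```

```text
tool shift mm [-1.9 -0.5 19. ] turn z 0.2 cur yaw -7.4 tool z [ 0.001  0.    -1.   ] clk 7.6667 j6 0.39
```

Request:
move_arm:
  targets:
    - {"delta_pos":[-0.0015,0,0.004],"turn":[0,0,0]}
    - {"delta_pos":[0,0,0.004],"turn":[0,0,0]}
    - {"delta_pos":[0,0,0.004],"turn":[0,0,0]}
    - {"delta_pos":[0,0,0.002],"turn":[0,0,0]}
    - {"delta_pos":[0,0,0.0015],"turn":[0,0,0]}
    - {"delta_pos":[0,0,0.0015],"turn":[0,0,0]}
    - {"delta_pos":[0,0,0.001],"turn":[0,0,0]}
    - {"delta_pos":[0,0,0],"turn":[0,0,0]}
    - {"delta_pos":[0,0,0],"turn":[0,0,0]}

```text
clock: 8.42
eef_pos: [0.5731, 0.2707, 0.0123]
ee_rot: [0.751, 0.66, 0.0, 0.0]
wrist_force: [0.4, -0.6, -1.8]
width: 0.508
grasp_force: 41.9
```

Request:
move_arm:
  targets:
    - {"delta_pos":[0,0,0.0005],"turn":[0,0,0]}
    - {"delta_pos":[0,0,0.0005],"turn":[0,0,0]}
    - {"delta_pos":[0,0,0],"turn":[0,0,0]}
    - {"delta_pos":[0,0,0],"turn":[0,0,0]}

```text
clock: 8.75
eef_pos: [0.5731, 0.2707, 0.0116]
ee_rot: [0.751, 0.66, 0.0, 0.0]
wrist_force: [-1.8, -0.0, 1.3]
width: 0.51
grasp_force: 42.2
```

Request:
move_arm:
  targets:
    - {"delta_pos":[0,0,0],"turn":[0,0,0]}
    - {"delta_pos":[0,0,0],"turn":[0,0,0]}
    - {"delta_pos":[0,0,0],"turn":[0,0,0]}
    - {"delta_pos":[0,0,0],"turn":[0,0,0]}
  fingers: 0.5

```text
clock: 9.08
eef_pos: [0.5731, 0.2707, 0.0113]
ee_rot: [0.751, 0.66, 0.0, 0.0]
wrist_force: [-0.5, 0.3, 0.2]
width: 0.749
grasp_force: 0.0
```

Request:
move_arm:
  targets:
    - {"delta_pos":[0,0,-0.01],"turn":[0,0,0]}
    - {"delta_pos":[0,0,-0.02],"turn":[0,0,0]}
    - {"delta_pos":[0,0,-0.04],"turn":[0,0,0]}
    - {"delta_pos":[0,0,-0.04],"turn":[0,0,0]}
    - {"delta_pos":[0,0,-0.03],"turn":[0,0,-6]}
    - {"delta_pos":[0,0,0],"turn":[0,0,-7]}
    - {"delta_pos":[0,0,0],"turn":[0,0,-7]}
    - {"delta_pos":[0,0,0],"turn":[0,0,-7]}
    - {"delta_pos":[0,0,0],"turn":[0,0,-7]}
    - {"delta_pos":[0,0,0],"turn":[0,0,-7]}

```text
clock: 9.92
eef_pos: [0.573, 0.2707, 0.1522]
ee_rot: [0.47, 0.883, 0.0, 0.0]
wrist_force: [-0.2, -0.5, 0.1]
width: 0.749
grasp_force: 0.0
```

Run:
```python
from seg import *
go(.549,-.064,.15,84.6)
```

```text
tool shift mm [-264.3 -206.8    2.1] turn z -50.7 cur yaw 33.9 tool z [ 0.001  0.    -1.   ] clk 9.9167 j6 -0.34
```

Request:
move_arm:
  targets:
    - {"delta_pos":[0,0,0],"turn":[0,0,-7]}
    - {"delta_pos":[0,0,0],"turn":[0,0,-7]}
    - {"delta_pos":[0,0,0],"turn":[0,0,-7]}
    - {"delta_pos":[0,0,0],"turn":[0,0,-7]}
    - {"delta_pos":[0,0,0],"turn":[0,0,-7]}
    - {"delta_pos":[0,0,0],"turn":[0,0,-7]}
    - {"delta_pos":[0,0,0],"turn":[0,0,-7]}
    - {"delta_pos":[0,0,0],"turn":[0,0,0]}
    - {"delta_pos":[0,0,0],"turn":[0,0,0]}
  fingers: 0.0

```text
clock: 10.67
eef_pos: [0.5731, 0.2707, 0.1519]
ee_rot: [0.066, 0.998, 0.0, 0.0]
wrist_force: [-1.0, 0.4, 0.4]
width: 0.499
grasp_force: 0.0
```

Run:
```python
from seg import *
go(.549,-.064,.15,84.6)
```

```text
tool shift mm [ -20.5 -334.9    1.9] turn z -2.2 cur yaw 82.4 tool z [ 0.001  0.    -1.   ] clk 10.6667 j6 -1.18
```

Request:
move_arm:
  targets:
    - {"delta_pos":[-0.001,-0.02,0],"turn":[0,0,0]}
    - {"delta_pos":[-0.0025,-0.04,0],"turn":[0,0,0]}
    - {"delta_pos":[-0.0025,-0.04,0],"turn":[0,0,0]}
    - {"delta_pos":[-0.0025,-0.04,0],"turn":[0,0,0]}
    - {"delta_pos":[-0.0025,-0.04,0],"turn":[0,0,0]}
    - {"delta_pos":[-0.0025,-0.04,0],"turn":[0,0,0]}
    - {"delta_pos":[-0.0025,-0.04,0],"turn":[0,0,0]}
    - {"delta_pos":[-0.0025,-0.04,0],"turn":[0,0,0]}
    - {"delta_pos":[-0.002,-0.025,0],"turn":[0,0,0]}
    - {"delta_pos":[0,-0.01,0],"turn":[0,0,-2.2]}

```text
clock: 11.5
eef_pos: [0.55, -0.0677, 0.1518]
ee_rot: [0.049, 0.999, -0.0, 0.0]
wrist_force: [0.5, 0.6, -0.1]
width: 0.499
grasp_force: 0.0
```

Request:
move_arm:
  targets:
    - {"delta_pos":[0,0,0.02],"turn":[0,0,0]}
    - {"delta_pos":[0,0,0.03],"turn":[0,0,0]}
    - {"delta_pos":[0,0,0.03],"turn":[0,0,0]}
    - {"delta_pos":[0,0,0.02],"turn":[0,0,0]}
    - {"delta_pos":[0,0,0],"turn":[0,0,0]}
    - {"delta_pos":[0,0,0],"turn":[0,0,0]}
    - {"delta_pos":[0,0,0],"turn":[0,0,0]}

```text
clock: 12.08
eef_pos: [0.5511, -0.0644, 0.053]
ee_rot: [0.046, 0.999, -0.0, 0.001]
wrist_force: [0.0, -0.6, 0.4]
width: 0.499
grasp_force: 0.0
```

Run:
```python
from seg import *
go(.549,-.064,.010,84.6)
```

```text
tool shift mm [ 2.2  0.2 43. ] turn z 0.1 cur yaw 84.7 tool z [ 0.002 -0.001 -1.   ] clk 12.0833 j6 -1.81
```

Request:
move_arm:
  targets:
    - {"delta_pos":[0.002,0,0.015],"turn":[0,0,0]}
    - {"delta_pos":[0,0,0.015],"turn":[0,0,0]}
    - {"delta_pos":[0,0,0.008],"turn":[0,0,0]}
    - {"delta_pos":[0,0,0.004],"turn":[0,0,0]}
    - {"delta_pos":[0,0,0],"turn":[0,0,0]}
    - {"delta_pos":[0,0,0],"turn":[0,0,0]}
    - {"delta_pos":[0,0,0],"turn":[0,0,0]}

```text
clock: 12.67
eef_pos: [0.5488, -0.0641, 0.0103]
ee_rot: [0.045, 0.999, -0.0, 0.001]
wrist_force: [-0.4, -0.6, -0.5]
width: 0.502
grasp_force: 0.0
```

Run:
```python
from seg import *
from bench import camera
go(.549,-.064,.010,84.6)
p,_=camera('scene');q,_=camera('top')
cv2.imwrite('pics/s3.png',np.hstack([cv2.resize(p[150:250,300:400],(400,400),interpolation=cv2.INTER_CUBIC),cv2.resize(q[175:260,140:225],(400,400),interpolation=cv2.INTER_CUBIC)]))
```

```text
tool shift mm [-0.2  0.2  0.3] turn z 0.2 cur yaw 84.8 tool z [ 0.002 -0.001 -1.   ] clk 12.6667 j6 -1.81
```

View pics/s3.png

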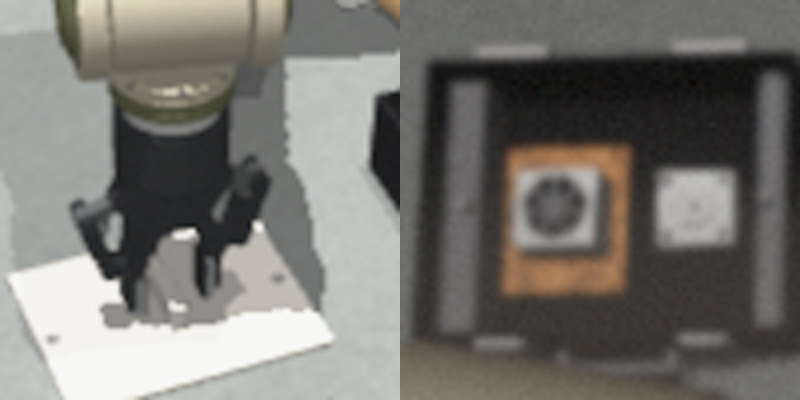

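The right panel shows the head standing fan up on the pad at (558,207), with the motor untouched at (695,207). The left panel shows the fingers straddling the divider's bar at about (170,285).

Request:
move_arm:
  targets:
    - {"delta_pos":[0,0,0],"turn":[0,0,0]}
    - {"delta_pos":[0,0,0],"turn":[0,0,0]}
    - {"delta_pos":[0,0,0],"turn":[0,0,0]}
    - {"delta_pos":[0,0,0],"turn":[0,0,0]}
    - {"delta_pos":[0,0,0],"turn":[0,0,0]}
    - {"delta_pos":[0,0,0],"turn":[0,0,0]}
    - {"delta_pos":[0,0,0],"turn":[0,0,0]}
  fingers: -1
  newtons: 60

```text
clock: 13.35
eef_pos: [0.5484, -0.0641, 0.0098]
ee_rot: [0.045, 0.999, -0.0, 0.0]
wrist_force: [-1.6, -0.2, 5.0]
width: 0.123
grasp_force: 60.9
```

Request:
move_arm:
  targets:
    - {"delta_pos":[0,0,-0.005],"turn":[0,0,0]}
    - {"delta_pos":[0,0,-0.015],"turn":[0,0,0]}
    - {"delta_pos":[0,0,-0.03],"turn":[0,0,0]}
    - {"delta_pos":[0,0,-0.04],"turn":[0,0,2]}
    - {"delta_pos":[0,0,-0.03],"turn":[0,0,0.4]}
    - {"delta_pos":[0,0,-0.02],"turn":[0,0,0]}
    - {"delta_pos":[0,0,0],"turn":[0,0,0]}
    - {"delta_pos":[0,0,0],"turn":[0,0,0]}

```text
clock: 14.02
eef_pos: [0.5482, -0.0639, 0.1495]
ee_rot: [0.066, 0.998, -0.0, 0.0]
wrist_force: [0.8, -0.3, -2.2]
width: 0.122
grasp_force: 60.0
```

Run:
```python
from seg import *
go(.5675,.234,.14,82.4)
print(sensors.get_state()['wrist_torque'])
```

```text
tool shift mm [ 20.3 297.9   9.5] turn z 0.0 cur yaw 82.4 tool z [ 0.001 -0.    -1.   ] clk 14.0167 j6 -1.77
[-0.01711184 -0.00698958  0.00773749]
```

Request:
move_arm:
  targets:
    - {"delta_pos":[0.001,0.018,0],"turn":[0,0,0]}
    - {"delta_pos":[0.003,0.04,0],"turn":[0,0,0]}
    - {"delta_pos":[0.003,0.04,0],"turn":[0,0,0]}
    - {"delta_pos":[0.003,0.04,0],"turn":[0,0,0]}
    - {"delta_pos":[0.003,0.04,0],"turn":[0,0,0]}
    - {"delta_pos":[0.003,0.04,0],"turn":[0,0,0]}
    - {"delta_pos":[0.003,0.04,0],"turn":[0,0,0]}
    - {"delta_pos":[0.0013,0.025,0],"turn":[0,0,0]}
    - {"delta_pos":[0,0.01,0],"turn":[0,0,0]}
    - {"delta_pos":[0,0.005,0],"turn":[0,0,0]}

```text
clock: 14.85
eef_pos: [0.5666, 0.2353, 0.1472]
ee_rot: [0.065, 0.998, -0.0, -0.002]
wrist_force: [0.1, -0.8, -2.2]
width: 0.123
grasp_force: 59.9
```

Request:
move_arm:
  targets:
    - {"delta_pos":[0,0,0.01],"turn":[0,0,0]}
    - {"delta_pos":[0,0,0.02],"turn":[0,0,0]}
    - {"delta_pos":[0,0,0.01],"turn":[0,0,0]}
    - {"delta_pos":[0,0,0],"turn":[0,0,0]}
    - {"delta_pos":[0,0,0],"turn":[0,0,0]}
    - {"delta_pos":[0,0,0],"turn":[0,0,0]}

```text
clock: 15.35
eef_pos: [0.568, 0.2335, 0.11]
ee_rot: [0.067, 0.998, 0.0, 0.001]
wrist_force: [0.4, -1.3, -1.7]
width: 0.124
grasp_force: 59.9
```

Run:
```python
from seg import *
from bench import camera
go(.5675,.234,.092,82.4)
s=sensors.get_state();z=s['eef_pos'][2]-.0098
p,_=camera('scene');q,_=camera('top');cv2.imwrite('pics/s4raw.png',p);cv2.imwrite('pics/t4raw.png',q)
# predicted plate outline+holes from tcp, and case rim/pin
def draw(n,im,o,sc,size):
    f=lambda Q:np.round((proj(n,np.array(Q))-o+.5)*sc-.5).astype(int)
    cr=cv2.resize(im[o[1]:o[1]+int(size[1]/sc),o[0]:o[0]+int(size[0]/sc)],size,interpolation=cv2.INTER_CUBIC)
    y=np.radians(82.4);Y=np.array([np.cos(y),np.sin(y)]);X=np.array([Y[1],-Y[0]]);t=s['eef_pos'][:2]
    R=lambda c,a,b,h:[np.r_[c+i*a*X+j*b*Y,h] for i,j in((-1,-1),(-1,1),(1,1),(1,-1))]
    cv2.polylines(cr,[f(R(t,.07,.094,z+.006))],True,(0,0,255),1)
    cv2.polylines(cr,[f(R(np.array([.5675,.234]),.078,.102,.07))],True,(0,255,0),1)
    for k in f([np.r_[t+b*.084*Y,z+.006] for b in(1,-1)]):cv2.circle(cr,tuple(map(int,k)),3,(0,0,255),1)
    return cr
cv2.imwrite('pics/s4.png',np.hstack([draw('scene',p,(385,130),4,(400,400)),draw('top',q,(135,165),4,(400,400))]))
```

```text
tool shift mm [ 0.6  0.4 18. ] turn z -0.1 cur yaw 82.3 tool z [ 0.001  0.    -1.   ] clk 15.35 j6 -1.24
```

View pics/s4.png

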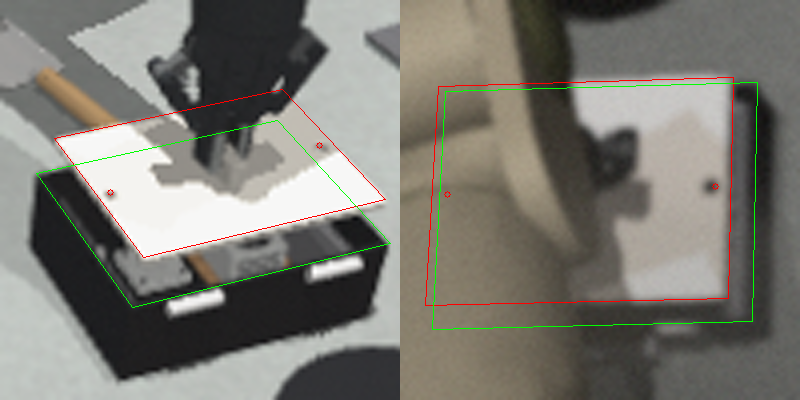

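The plate hangs level over the case, and its left hole (111,193) lies on the predicted mark. Next I measure the case more finely from the first pictures, using edge profiles.

```bash
cat > prof.py <<'E'
from seg import *
from scipy.ndimage import map_coordinates,gaussian_filter1d
def prof(n,img,c,yaw,z,axis,s,lat):
    """mean grey along local axis coordinate s, averaged over lateral coords lat; returns edges (pos mm, strength)"""
    g=cv2.cvtColor(img,cv2.COLOR_BGR2GRAY).astype(float) if img.ndim==3 else img.astype(float)
    y=np.radians(yaw);Y=np.array([np.cos(y),np.sin(y)]);X=np.array([Y[1],-Y[0]])
    A,B=(Y,X) if axis=='y' else (X,Y)
    P=np.array([np.r_[c+a*A+b*B,z] for b in lat for a in s]);uv=proj(n,P)
    v=map_coordinates(g,[uv[:,1],uv[:,0]],order=1).reshape(len(lat),-1).mean(0)
    d=np.gradient(gaussian_filter1d(v,3),s*1e3)
    k=[i for i in range(3,len(s)-3) if abs(d[i])==abs(d[i-3:i+4]).max() and abs(d[i])>2]
    return [(float(round(s[i]*1e3,1)),float(round(d[i],1))) for i in k]
E
python3 - <<'E'
from prof import *
t=cv2.imread('pics/top0.png');s=cv2.imread('pics/scene0.png');c=np.array([.5675,.234]);f=lambda a,b:np.arange(a,b,.0005)
for n,im in(('top',t),('scene',s)):
  for lat in((-.06,-.01),(.01,.06)):
    print(n,'x',lat,'ledge z42: ',prof(n,im,c,82.4,.042,'y',f(.06,.115),f(*lat)),'|',prof(n,im,c,82.4,.042,'y',f(-.112,-.06),f(*lat)))
for lat in((.01,.035),(.045,.07)):
  print('pad top y',prof('top',t,c,82.4,.006,'x',f(-.06,.06),f(*lat)))
for lat in((-.035,0.0),(0.0,.035)):
  print('pad top x',prof('top',t,c,82.4,.006,'y',f(-.01,.09),f(*lat)), 'scene',prof('scene',s,c,82.4,.006,'y',f(-.01,.09),f(-.035,-.01)))
print('scene pad x-edge',prof('scene',s,c,82.4,.006,'x',f(-.06,-.02),f(.015,.065)))
for lat in((-.08,-.01),(.01,.08)):
  for n,im in(('top',t),('scene',s)):
    print(n,'rim x',prof(n,im,c,82.4,.07,'x',f(-.1,-.06),f(*lat)),prof(n,im,c,82.4,.07,'x',f(.06,.1),f(*lat)))
# divider on bench, same method
c=np.array([.549,-.064])
for n,im in(('top',t),('scene',s)):
  for lat in((-.06,-.01),(.01,.06)):
    print(n,'div y',prof(n,im,c,84.6,.006,'y',f(-.11,-.085),f(*lat)),prof(n,im,c,84.6,.006,'y',f(.085,.11),f(*lat)),'x',prof(n,im,c,84.6,.006,'x',f(-.085,-.06),f(*lat)),prof(n,im,c,84.6,.006,'x',f(.06,.085),f(*lat)))
E
```

```text
top x (-0.06, -0.01) ledge z42:  [(64.5, -6.4), (80.0, 5.8), (99.5, -6.8), (112.5, 5.6)] | [(-108.5, -5.6), (-90.5, 6.4), (-75.5, -6.3), (-64.0, 3.5)]
top x (0.01, 0.06) ledge z42:  [(64.5, -4.3), (79.5, 7.4), (99.5, -8.2), (112.5, 7.4)] | [(-108.0, -7.8), (-91.0, 9.3), (-75.5, -8.9), (-64.0, 2.3)]
scene x (-0.06, -0.01) ledge z42:  [(76.5, 13.3), (96.5, -18.8)] | [(-83.5, 14.1), (-76.5, -10.9)]
scene x (0.01, 0.06) ledge z42:  [(76.5, 10.5), (96.5, -17.0)] | [(-84.0, 10.9), (-78.5, -6.8), (-72.0, 14.0), (-63.0, 2.1)]
pad top y [(-42.5, 7.6), (43.0, -10.4)]
pad top y [(-42.5, 8.5), (43.5, -10.6)]
pad top x [(-8.0, -3.8), (6.5, 9.8), (77.0, -7.8)] scene [(-3.5, -30.1), (3.5, 21.4), (73.5, -16.6)]
pad top x [(-8.0, -8.3), (6.5, 10.2), (77.5, -9.0)] scene [(-3.5, -30.1), (3.5, 21.4), (73.5, -16.6)]
scene pad x-edge [(-42.0, 16.7)]
top rim x [(-92.5, -3.4), (-84.0, 2.5), (-77.5, -3.2)] [(77.0, 13.2), (86.0, -3.0)]
scene rim x [(-90.0, 2.6), (-75.5, -18.3)] [(64.0, -9.8), (74.5, -7.8), (81.5, 13.8), (94.0, -13.3)]
top rim x [(-93.5, -4.7), (-84.0, 2.7), (-77.5, -2.8)] [(77.0, 13.3), (85.5, -2.6)]
scene rim x [(-76.0, -19.1)] [(75.0, -9.8), (82.0, 12.8), (94.5, -14.3)]
top div y [(-94.0, 10.4)] [(94.5, -9.5)] x [(-70.0, 9.8)] [(70.5, -9.4)]
top div y [(-94.0, 10.2)] [(94.5, -10.5)] x [(-70.0, 9.0)] [(70.5, -9.7)]
scene div y [(-96.5, 11.5)] [(93.5, -9.1)] x [(-72.0, 8.4)] [(71.5, -13.4), (77.5, 3.8)]
scene div y [(-96.5, 10.7)] [(93.5, -9.3)] x [(-72.0, 8.2)] [(71.5, -12.7), (78.0, 2.9)]
```

Run:
```python
from prof import *
t=cv2.imread('pics/t4raw.png');s=cv2.imread('pics/s4raw.png');e=sensors.get_state()['eef_pos'];c=e[:2];z=e[2]-.0038;print(e);f=lambda a,b:np.arange(a,b,.0005)
for lat in((-.06,-.02),(.02,.06)):
    print('scene y',prof('scene',s,c,82.4,z,'y',f(-.11,-.085),f(*lat)),prof('scene',s,c,82.4,z,'y',f(.085,.11),f(*lat)))
    print('top -y',prof('top',t,c,82.4,z,'y',f(-.11,-.085),f(*lat)))
for lat in((-.085,-.03),(.03,.08)):
    print('scene x',prof('scene',s,c,82.4,z,'x',f(-.085,-.055),f(*lat)),prof('scene',s,c,82.4,z,'x',f(.055,.085),f(*lat)))
print('top x',prof('top',t,c,82.4,z,'x',f(-.085,-.055),f(-.085,-.03)),prof('top',t,c,82.4,z,'x',f(.055,.085),f(-.085,-.03)))
```

```text
[0.56800065 0.23385693 0.11026161]
scene y [(-95.5, 17.4)] [(94.0, 3.1)]
top -y [(-104.0, 5.0), (-91.5, 10.0)]
scene y [(-97.0, 28.1)] [(94.0, -8.3)]
top -y [(-104.5, 6.2), (-92.0, 14.3)]
scene x [(-69.5, 14.7)] [(74.0, -16.9)]
scene x [] [(74.0, -17.7)]
top x [(-82.5, -3.3), (-70.5, 14.6)] [(72.0, -10.6)]
```

Run:
```python
from prof import *
t=cv2.imread('pics/top0.png');s=cv2.imread('pics/scene0.png');c=np.array([.5675,.234]);f=lambda a,b:np.arange(a,b,.0005)
print('top ledge +x end',prof('top',t,c,82.4,.042,'x',f(.055,.095),f(.082,.096)),prof('top',t,c,82.4,.042,'x',f(.055,.095),f(-.088,-.08)))
print('scene ledge -x end',prof('scene',s,c,82.4,.042,'x',f(-.095,-.055),f(.082,.094)))
y=np.radians(82.4);Y=np.array([np.cos(y),np.sin(y)]);X=np.array([Y[1],-Y[0]])
for n,im in(('top',t),('scene',s)):
  g=cv2.cvtColor(im,cv2.COLOR_BGR2GRAY).astype(float)
  for yy in(.084,-.084):
    G=np.array([[map_coordinates(g,proj(n,np.r_[c+a*X+(yy+b)*Y,.052])[0][::-1,None],order=1)[0] for b in np.arange(-.006,.0061,.002)] for a in np.arange(-.012,.0121,.002)])
    print(n,yy,'rows x -12..12, cols y -6..6');print(G.round().astype(int))
```

```text
top ledge +x end [(73.5, -9.3), (85.5, 11.5)] [(73.0, -8.3), (85.5, 10.8)]
scene ledge -x end [(-72.5, 15.5)]
top 0.084 rows x -12..12, cols y -6..6
[[ 90 100 104 104 104 105 104]
 [ 89  98 102 103 104 104 102]
 [ 86  95  99 100 102 103 103]
 [ 86  90  92  95  99 103 101]
 [ 81  85  87  92  98 105 103]
 [ 80  83  87  93 101 108 106]
 [ 84  88  92  98 106 114 107]
 [ 85  91  98 104 110 114 110]
 [ 85  94  99 104 108 109 106]
 [ 87  96 101 104 105 104 102]
 [ 90  97 103 106 106 107 104]
 [ 87  98 102 103 103 105 103]
 [ 88  98 103 105 104 105 102]]
top -0.084 rows x -12..12, cols y -6..6
[[105 108 109 107 101  91  76]
 [102 106 107 105 100  91  76]
 [102 105 103 100  97  86  74]
 [102 103  99  95  92  82  72]
 [101 101  97  92  90  82  71]
 [ 99  99 100 101  99  89  77]
 [ 99 103 106 107 107  96  81]
 [100 106 109 110 110 100  82]
 [101 107 110 111 110  99  81]
 [101 109 110 108 106  95  78]
 [100 107 109 108 105  94  76]
 [ 98 107 111 110 104  91  74]
 [ 97 107 112 111 104  88  72]]
scene 0.084 rows x -12..12, cols y -6..6
[[178 178 178 177 143 103  60]
 [178 178 178 166 141  98  52]
 [178 178 175 160 139 107  65]
 [178 178 170 160 154 118  59]
 [178 175 166 176 183 111  53]
 [177 167 174 212 175  97  60]
 [165 149 178 200 148  95  57]
 [148 146 173 166 134  97  63]
 [136 148 160 157 136 103  69]
 [135 140 155 156 137 106  69]
 [135 146 164 160 145 111  75]
 [140 162 170 166 145 116  72]
 [158 177 176 168 147 113  71]]
scene -0.084 rows x -12..12, cols y -6..6
[[ 73 131 119  91  62  52  49]
 [ 81 108 109  89  65  51  49]
 [ 78 100 109 100  97  85  62]
 [ 72  97 115 126 140 108  71]
 [ 69 102 133 158 165 110  73]
 [ 65 111 158 197 162 102  67]
 [ 66 120 165 192 138  93  53]
 [ 74 124 172 156 107  72  62]
 [ 71 113 150 121  87  53  79]
 [ 62  98 112  98  71  68  96]
 [ 66  93  99  85  60  81 130]
 [ 63  88 104  86  76  87 164]
 [ 61  91 104  92  79  98 166]]
```

Both cameras agree once their offset on the held plate is taken out. The case is within about 0.5 mm of the estimate, so I lower to just above the pins.

Request:
move_arm:
  targets:
    - {"delta_pos":[0.001,0.0002,0.01],"turn":[0,0,0]}
    - {"delta_pos":[0,0,0.012],"turn":[0,0,0]}
    - {"delta_pos":[0,0,0.01],"turn":[0,0,0]}
    - {"delta_pos":[0,0,0.006],"turn":[0,0,0]}
    - {"delta_pos":[0,0,0],"turn":[0,0,0]}
    - {"delta_pos":[0,0,0],"turn":[0,0,0]}
    - {"delta_pos":[0,0,0],"turn":[0,0,0]}

```text
clock: 16.03
eef_pos: [0.5668, 0.2345, 0.0716]
ee_rot: [0.066, 0.998, 0.0, 0.0]
wrist_force: [0.1, 0.0, -2.0]
width: 0.12
grasp_force: 59.9
```

Run:
```python
from prof import *
from bench import camera
go(.567,.234,.0518,82.4)
t,_=camera('top');s,_=camera('scene');cv2.imwrite('pics/t5.png',t);cv2.imwrite('pics/s5.png',s)
e=sensors.get_state()['eef_pos'];c=e[:2];z=e[2]-.0038;f=lambda a,b:np.arange(a,b,.0005)
for lat in((-.06,-.02),(.02,.06)):
    print('scene y',prof('scene',s,c,82.4,z,'y',f(-.105,-.085),f(*lat)),prof('scene',s,c,82.4,z,'y',f(.085,.11),f(*lat)))
    print('top -y',prof('top',t,c,82.4,z,'y',f(-.105,-.085),f(*lat)))
print('scene x',[(prof('scene',s,c,82.4,z,'x',f(-.085,-.055),f(*lat)),prof('scene',s,c,82.4,z,'x',f(.055,.085),f(*lat))) for lat in((-.085,-.03),(.03,.08))])
print('top x',prof('top',t,c,82.4,z,'x',f(-.085,-.055),f(-.085,-.03)),prof('top',t,c,82.4,z,'x',f(.055,.085),f(-.085,-.03)))
```

```text
tool shift mm [-0.2 -0.5 19.8] turn z 0.0 cur yaw 82.4 tool z [ 0.001  0.    -1.   ] clk 16.0333 j6 -1.24
scene y [(-96.5, 25.7)] [(93.5, -18.0), (102.0, 24.7)]
top -y [(-92.5, 11.0)]
scene y [(-96.5, 27.1)] [(94.5, -28.0), (101.5, 17.6)]
top -y [(-92.5, 15.4)]
scene x [([(-78.0, -10.0), (-70.0, 24.0)], [(73.5, -27.5), (80.0, 18.3)]), ([], [(73.5, -27.0), (80.5, 18.6)])]
top x [(-70.5, 13.5)] [(71.0, -18.7), (79.0, 12.5)]
```

In the same picture the plate-to-rim gaps are 8.0 mm (+x) and 7.75 mm (+y), against the expected 8. That is well centred, so I lower onto the pins.

Request:
move_arm:
  targets:
    - {"delta_pos":[0,-0.0004,0.002],"turn":[0,0,0]}
    - {"delta_pos":[0,0,0.002],"turn":[0,0,0]}
    - {"delta_pos":[0,0,0.0015],"turn":[0,0,0]}
    - {"delta_pos":[0,0,0.0015],"turn":[0,0,0]}
    - {"delta_pos":[0,0,0.001],"turn":[0,0,0]}
    - {"delta_pos":[0,0,0.001],"turn":[0,0,0]}
    - {"delta_pos":[0,0,0],"turn":[0,0,0]}
    - {"delta_pos":[0,0,0],"turn":[0,0,0]}

```text
clock: 16.8
eef_pos: [0.5665, 0.234, 0.0623]
ee_rot: [0.066, 0.998, -0.0, -0.0]
wrist_force: [0.5, -0.6, -1.4]
width: 0.124
grasp_force: 59.9
```

Request:
move_arm:
  targets:
    - {"delta_pos":[0,0,0.0015],"turn":[0,0,0]}
    - {"delta_pos":[0,0,0.0015],"turn":[0,0,0]}
    - {"delta_pos":[0,0,0.0015],"turn":[0,0,0]}
    - {"delta_pos":[0,0,0.0015],"turn":[0,0,0]}
    - {"delta_pos":[0,0,0.0015],"turn":[0,0,0]}
    - {"delta_pos":[0,0,0.001],"turn":[0,0,0]}
    - {"delta_pos":[0,0,0.001],"turn":[0,0,0]}
    - {"delta_pos":[0,0,0],"turn":[0,0,0]}
    - {"delta_pos":[0,0,0],"turn":[0,0,0]}

```text
clock: 17.55
eef_pos: [0.5665, 0.234, 0.0528]
ee_rot: [0.066, 0.998, 0.0, 0.0]
wrist_force: [-0.8, 1.4, -2.9]
width: 0.126
grasp_force: 59.9
```

Request:
move_arm:
  targets:
    - {"delta_pos":[0,0,0.0005],"turn":[0,0,0]}
    - {"delta_pos":[0,0,0.0005],"turn":[0,0,0]}
    - {"delta_pos":[0,0,0.0005],"turn":[0,0,0]}
    - {"delta_pos":[0,0,0],"turn":[0,0,0]}
    - {"delta_pos":[0,0,0],"turn":[0,0,0]}

```text
clock: 17.97
eef_pos: [0.5665, 0.2341, 0.0518]
ee_rot: [0.066, 0.998, 0.0, 0.0]
wrist_force: [-3.0, -1.9, 4.6]
width: 0.123
grasp_force: 60.7
```

The divider is seated (contact force at the expected height). I release, rise and turn for the carton.

Request:
move_arm:
  targets:
    - {"delta_pos":[0,0,0],"turn":[0,0,0]}
    - {"delta_pos":[0,0,0],"turn":[0,0,0]}
    - {"delta_pos":[0,0,0],"turn":[0,0,0]}
    - {"delta_pos":[0,0,-0.005],"turn":[0,0,0]}
    - {"delta_pos":[0,0,-0.015],"turn":[0,0,0]}
    - {"delta_pos":[0,0,-0.04],"turn":[0,0,0]}
    - {"delta_pos":[0,0,-0.04],"turn":[0,0,0]}
    - {"delta_pos":[0,0,0],"turn":[0,0,7]}
    - {"delta_pos":[0,0,0],"turn":[0,0,7]}
    - {"delta_pos":[0,0,0],"turn":[0,0,7]}
  fingers: 0.0

```text
clock: 18.8
eef_pos: [0.5667, 0.2341, 0.1524]
ee_rot: [0.25, 0.968, 0.0, 0.001]
wrist_force: [-0.2, -0.3, -0.0]
width: 0.501
grasp_force: 0.0
```

Request:
move_arm:
  targets:
    - {"delta_pos":[0,0,0],"turn":[0,0,7]}
    - {"delta_pos":[0,0,0],"turn":[0,0,7]}
    - {"delta_pos":[0,0,0],"turn":[0,0,7]}
    - {"delta_pos":[0,0,0],"turn":[0,0,7]}
    - {"delta_pos":[0,0,0],"turn":[0,0,7]}
    - {"delta_pos":[0,0,0],"turn":[0,0,7]}
    - {"delta_pos":[0,0,0],"turn":[0,0,7]}
    - {"delta_pos":[0,0,0],"turn":[0,0,7]}
    - {"delta_pos":[0,0,0],"turn":[0,0,7]}
    - {"delta_pos":[0,0,0],"turn":[0,0,2]}
  fingers: 1

```text
clock: 19.63
eef_pos: [0.5665, 0.234, 0.1517]
ee_rot: [0.731, 0.682, 0.0, 0.0]
wrist_force: [-0.1, 1.2, -0.7]
width: 0.999
grasp_force: 0.0
```

Run:
```python
from prof import *
t=cv2.imread('pics/t5.png');f=lambda a,b:np.arange(a,b,.0005)
s0=cv2.imread('pics/scene0.png');c=np.array([.4615,-.2935])
for n,im in(('top',cv2.imread('pics/top0.png')),('scene',s0)):
  for yaw in(84,86,88):
    # saturation+value contrast: use blue channel darkness via grey of saturation
    S=cv2.cvtColor(im,cv2.COLOR_BGR2HSV)[...,1]
    print(n,yaw,'y',[prof(n,S,c,yaw,.018,'y',f(-.035,.035),f(*l)) for l in((-.02,-.003),(.003,.02))],'x',[prof(n,S,c,yaw,.018,'x',f(-.04,.04),f(*l)) for l in((-.018,-.01),(.01,.018))])
go(.4615,-.2935,.15,-4)
```

```text
top 84 y [[(-23.0, 15.3), (-8.0, -15.7), (6.5, 15.6), (24.0, -18.2)], [(-22.0, 16.0), (-6.5, -14.9), (7.5, 15.3), (25.0, -19.0)]] x [[(-27.5, 15.8), (27.0, -14.6)], [(-29.5, 17.2), (25.5, -14.1)]]
top 86 y [[(-23.0, 15.4), (-8.0, -15.8), (7.0, 15.6), (24.0, -18.5)], [(-22.0, 16.1), (-7.0, -15.0), (7.5, 15.3), (24.5, -19.0)]] x [[(-28.0, 16.0), (26.5, -14.8)], [(-29.0, 17.0), (26.0, -14.4)]]
top 88 y [[(-22.5, 15.5), (-7.5, -15.8), (7.0, 15.6), (24.5, -18.7)], [(-22.5, 16.1), (-7.5, -15.1), (7.0, 15.4), (24.5, -19.0)]] x [[(-28.0, 16.1), (26.0, -14.8)], [(-28.5, 16.7), (26.5, -14.6)]]
scene 84 y [[(-25.5, 19.2), (-9.0, -18.5), (4.5, 20.1), (20.0, -18.4)], [(-24.5, 20.2), (-7.5, -18.7), (6.0, 20.0), (21.5, -18.6)]] x [[(-25.5, 11.9)], [(-27.0, 12.0), (38.0, -4.5)]]
scene 86 y [[(-25.0, 19.1), (-8.5, -18.6), (5.0, 20.6), (20.0, -18.3)], [(-25.0, 20.4), (-8.0, -18.8), (5.5, 20.1), (21.0, -18.9)]] x [[(-26.0, 12.2)], [(-26.5, 11.9), (38.0, -3.8)]]
scene 88 y [[(-24.5, 18.8), (-8.0, -18.6), (5.5, 20.9), (20.5, -18.1)], [(-25.5, 20.2), (-8.5, -18.7), (5.0, 20.0), (20.5, -19.0)]] x [[(-26.0, 12.1), (38.0, -2.9)], [(-26.0, 12.0), (29.0, -2.0), (38.0, -2.6)]]
tool shift mm [-533.5  -68.3    1.6] turn z 0.0 cur yaw -4.0 tool z [ 0.  0. -1.] clk 19.6333 j6 0.27
```

Request:
move_arm:
  targets:
    - {"delta_pos":[-0.02,-0.003,0],"turn":[0,0,0]}
    - {"delta_pos":[-0.04,-0.005,0],"turn":[0,0,0]}
    - {"delta_pos":[-0.04,-0.005,0],"turn":[0,0,0]}
    - {"delta_pos":[-0.04,-0.005,0],"turn":[0,0,0]}
    - {"delta_pos":[-0.04,-0.005,0],"turn":[0,0,0]}
    - {"delta_pos":[-0.04,-0.005,0],"turn":[0,0,0]}
    - {"delta_pos":[-0.04,-0.005,0],"turn":[0,0,0]}
    - {"delta_pos":[-0.04,-0.005,0],"turn":[0,0,0]}
    - {"delta_pos":[-0.04,-0.005,0],"turn":[0,0,0]}
    - {"delta_pos":[-0.04,-0.005,0],"turn":[0,0,0]}
  newtons: 20

```text
clock: 20.47
eef_pos: [0.4941, -0.1441, 0.1519]
ee_rot: [0.729, 0.685, 0.0, 0.0]
wrist_force: [1.2, 0.8, -0.8]
width: 1.001
grasp_force: 0.0
```

Request:
move_arm:
  targets:
    - {"delta_pos":[-0.04,-0.005,0],"turn":[0,0,0]}
    - {"delta_pos":[-0.04,-0.005,0],"turn":[0,0,0]}
    - {"delta_pos":[-0.04,-0.005,0],"turn":[0,0,0]}
    - {"delta_pos":[-0.02,-0.003,0],"turn":[0,0,0]}
    - {"delta_pos":[-0.012,-0.002,0],"turn":[0,0,0]}
    - {"delta_pos":[0,0,0],"turn":[0,0,-1.7]}
    - {"delta_pos":[0,0,0.02],"turn":[0,0,0]}
    - {"delta_pos":[0,0,0.04],"turn":[0,0,0]}
    - {"delta_pos":[0,0,0.02],"turn":[0,0,0]}
    - {"delta_pos":[0,0,0],"turn":[0,0,0]}

```text
clock: 21.3
eef_pos: [0.4637, -0.2903, 0.0676]
ee_rot: [0.719, 0.696, -0.0, -0.004]
wrist_force: [-0.1, 1.4, -0.9]
width: 1.0
grasp_force: 0.0
```

Run:
```python
from prof import *
from bench import camera
go(.4607,-.293,.003,-2.3)
p,_=camera('scene');q,_=camera('top');cv2.imwrite('pics/s6.png',p);cv2.imwrite('pics/t6.png',q)
```

```text
tool shift mm [-3.1 -2.6 64.6] turn z 0.4 cur yaw -1.9 tool z [-0.005  0.005 -1.   ] clk 21.3 j6 -0.74
```

Request:
move_arm:
  targets:
    - {"delta_pos":[0,0,0.02],"turn":[0,0,0]}
    - {"delta_pos":[0,0,0.02],"turn":[0,0,0]}
    - {"delta_pos":[0,0,0],"turn":[0,0,0]}
    - {"delta_pos":[0,0,0],"turn":[0,0,0]}
    - {"delta_pos":[0,0,0],"turn":[0,0,0]}

```text
clock: 21.82
eef_pos: [0.4662, -0.2933, 0.0335]
ee_rot: [0.719, 0.695, 0.0, 0.002]
wrist_force: [-0.2, 0.2, 0.3]
width: 1.001
grasp_force: 0.0
```

Run:
```python
from prof import *
go(.4607,-.293,.001,-2.3)
```

```text
tool shift mm [ 0.2 -5.5 32.4] turn z 0.4 cur yaw -1.9 tool z [ 0.002 -0.002 -1.   ] clk 21.8167 j6 -0.74
```

Request:
move_arm:
  targets:
    - {"delta_pos":[0,-0.005,0],"turn":[0,0,0.3]}
    - {"delta_pos":[0,0,0.012],"turn":[0,0,0]}
    - {"delta_pos":[0,0,0.01],"turn":[0,0,0]}
    - {"delta_pos":[0,0,0.006],"turn":[0,0,0]}
    - {"delta_pos":[0,0,0.002],"turn":[0,0,0]}
    - {"delta_pos":[0,0,0],"turn":[0,0,0]}
    - {"delta_pos":[0,0,0],"turn":[0,0,0]}

```text
clock: 22.4
eef_pos: [0.4603, -0.2926, 0.0016]
ee_rot: [0.721, 0.693, 0.0, 0.0]
wrist_force: [-0.5, 0.1, -0.2]
width: 1.0
grasp_force: 0.0
```

Run:
```python
from prof import *
go(.4607,-.293,.001,-2.3)
```

```text
tool shift mm [-0.4  0.4  0.6] turn z 0.1 cur yaw -2.2 tool z [ 0. -0. -1.] clk 22.4 j6 -0.74
```

Request:
move_arm:
  targets:
    - {"delta_pos":[0,0,0],"turn":[0,0,0]}
    - {"delta_pos":[0,0,0],"turn":[0,0,0]}
    - {"delta_pos":[0,0,0],"turn":[0,0,0]}
    - {"delta_pos":[0,0,0],"turn":[0,0,0]}
    - {"delta_pos":[0,0,0],"turn":[0,0,0]}
    - {"delta_pos":[0,0,0],"turn":[0,0,0]}
    - {"delta_pos":[0,0,0],"turn":[0,0,0]}
  fingers: -1
  newtons: 20

```text
clock: 22.98
eef_pos: [0.4604, -0.2926, 0.0017]
ee_rot: [0.721, 0.693, 0.0, 0.0]
wrist_force: [0.2, 0.8, 5.9]
width: 0.603
grasp_force: 21.7
```

Request:
move_arm:
  targets:
    - {"delta_pos":[0,0,-0.005],"turn":[0,0,0]}
    - {"delta_pos":[0,0,-0.015],"turn":[0,0,0]}
    - {"delta_pos":[0,0,-0.03],"turn":[0,0,0]}
    - {"delta_pos":[0,0,-0.04],"turn":[0,0,5.4]}
    - {"delta_pos":[0,0,-0.04],"turn":[0,0,0]}
    - {"delta_pos":[0,0,-0.02],"turn":[0,0,0]}
    - {"delta_pos":[0,0,0],"turn":[0,0,0]}
    - {"delta_pos":[0,0,0],"turn":[0,0,0]}

```text
clock: 23.65
eef_pos: [0.4603, -0.2925, 0.1519]
ee_rot: [0.752, 0.659, 0.0, 0.001]
wrist_force: [-0.7, 0.2, -1.7]
width: 0.6
grasp_force: 21.4
```

Run:
```python
from prof import *
go(.5615,.1914,.13,-7.6)
```

```text
tool shift mm [493.1  36.3  21.5] turn z -0.0 cur yaw -7.6 tool z [ 0.001 -0.001 -1.   ] clk 23.65 j6 -0.65
```

Request:
move_arm:
  targets:
    - {"delta_pos":[0.02,0.0015,0],"turn":[0,0,0]}
    - {"delta_pos":[0.04,0.003,0],"turn":[0,0,0]}
    - {"delta_pos":[0.04,0.003,0],"turn":[0,0,0]}
    - {"delta_pos":[0.04,0.003,0],"turn":[0,0,0]}
    - {"delta_pos":[0.04,0.003,0],"turn":[0,0,0]}
    - {"delta_pos":[0.04,0.003,0],"turn":[0,0,0]}
    - {"delta_pos":[0.04,0.003,0],"turn":[0,0,0]}
    - {"delta_pos":[0.04,0.003,0],"turn":[0,0,0]}
    - {"delta_pos":[0.04,0.003,0],"turn":[0,0,0]}
    - {"delta_pos":[0.04,0.003,0],"turn":[0,0,0]}

```text
clock: 24.48
eef_pos: [0.5379, 0.0825, 0.1495]
ee_rot: [0.752, 0.659, -0.001, -0.001]
wrist_force: [0.9, -0.7, -0.4]
width: 0.598
grasp_force: 21.3
```

Request:
move_arm:
  targets:
    - {"delta_pos":[0.04,0.003,0],"turn":[0,0,0]}
    - {"delta_pos":[0.035,0.003,0],"turn":[0,0,0]}
    - {"delta_pos":[0.02,0.002,0],"turn":[0,0,0]}
    - {"delta_pos":[0.012,0.001,0],"turn":[0,0,0]}
    - {"delta_pos":[0.005,0,0],"turn":[0,0,0]}
    - {"delta_pos":[0,0,0.015],"turn":[0,0,0]}
    - {"delta_pos":[0,0,0.02],"turn":[0,0,0]}
    - {"delta_pos":[0,0,0],"turn":[0,0,0]}
    - {"delta_pos":[0,0,0],"turn":[0,0,0]}
    - {"delta_pos":[0,0,0],"turn":[0,0,0]}

```text
clock: 25.32
eef_pos: [0.5628, 0.1895, 0.1171]
ee_rot: [0.753, 0.658, 0.0, 0.0]
wrist_force: [-0.2, -0.3, -0.3]
width: 0.605
grasp_force: 21.4
```

Run:
```python
from prof import *
go(.5615,.1914,.0497,-7.6)
```

```text
tool shift mm [ 1.7 -1.6 67.4] turn z -0.1 cur yaw -7.7 tool z [ 0.001  0.    -1.   ] clk 25.3167 j6 0.26
```

Request:
move_arm:
  targets:
    - {"delta_pos":[0.0015,-0.0015,0.01],"turn":[0,0,0]}
    - {"delta_pos":[0,0,0.02],"turn":[0,0,0]}
    - {"delta_pos":[0,0,0.015],"turn":[0,0,0]}
    - {"delta_pos":[0,0,0.008],"turn":[0,0,0]}
    - {"delta_pos":[0,0,0.003],"turn":[0,0,0]}
    - {"delta_pos":[0,0,0],"turn":[0,0,0]}
    - {"delta_pos":[0,0,0],"turn":[0,0,0]}

```text
clock: 25.9
eef_pos: [0.5616, 0.192, 0.0611]
ee_rot: [0.752, 0.659, 0.001, 0.0]
wrist_force: [-0.3, -1.2, -0.4]
width: 0.609
grasp_force: 21.4
```

Run:
```python
from prof import *
from bench import camera
go(.5615,.1914,.0497,-7.6)
t=cv2.imread('pics/t6.png');s=cv2.imread('pics/s6.png');c=np.array([.5672,.234]);f=lambda a,b:np.arange(a,b,.0005)
for n,im in(('top',t),('scene',s)):
  for l in((-.06,-.02),(.02,.06)): print(n,'y',prof(n,im,c,82.4,.048,'y',f(-.104,-.085),f(*l)),prof(n,im,c,82.4,.048,'y',f(.085,.104),f(*l)),'x',prof(n,im,c,82.4,.048,'x',f(-.08,-.06),f(*l)),prof(n,im,c,82.4,.048,'x',f(.06,.08),f(*l)))
```

```text
tool shift mm [-0.6 -0.1 11.4] turn z -0.0 cur yaw -7.6 tool z [ 0.001  0.    -1.   ] clk 25.9 j6 0.26
top y [(-91.5, 11.5)] [(97.5, -14.8)] x [(-70.0, 11.1)] [(71.0, -18.6)]
top y [(-92.5, 18.6)] [(98.0, -18.0)] x [(-70.5, 12.5)] [(71.0, -18.8)]
scene y [(-87.5, 28.4)] [(95.0, -30.7)] x [(-71.5, 28.1)] [(62.0, 15.1), (73.5, -20.8)]
scene y [(-87.5, 25.7)] [(94.5, -30.0)] x [(-71.5, 25.2)] [(63.5, 5.2), (75.5, -8.6)]
```

Request:
move_arm:
  targets:
    - {"delta_pos":[-0.0005,0,0.003],"turn":[0,0,0]}
    - {"delta_pos":[0,0,0.002],"turn":[0,0,0]}
    - {"delta_pos":[0,0,0.0015],"turn":[0,0,0]}
    - {"delta_pos":[0,0,0.0015],"turn":[0,0,0]}
    - {"delta_pos":[0,0,0.001],"turn":[0,0,0]}
    - {"delta_pos":[0,0,0.001],"turn":[0,0,0]}
    - {"delta_pos":[0,0,0.0005],"turn":[0,0,0]}
    - {"delta_pos":[0,0,0.0005],"turn":[0,0,0]}
    - {"delta_pos":[0,0,0],"turn":[0,0,0]}
    - {"delta_pos":[0,0,0],"turn":[0,0,0]}

```text
clock: 26.73
eef_pos: [0.5611, 0.1914, 0.0497]
ee_rot: [0.752, 0.659, 0.0, 0.0]
wrist_force: [-3.6, -0.5, 5.7]
width: 0.601
grasp_force: 22.1
```

Contact at the expected height. I release and rise.

Request:
move_arm:
  targets:
    - {"delta_pos":[0,0,0],"turn":[0,0,0]}
    - {"delta_pos":[0,0,0],"turn":[0,0,0]}
    - {"delta_pos":[0,0,0],"turn":[0,0,0]}
    - {"delta_pos":[0,0,0],"turn":[0,0,0]}
    - {"delta_pos":[0,0,-0.005],"turn":[0,0,0]}
    - {"delta_pos":[0,0,-0.015],"turn":[0,0,0]}
    - {"delta_pos":[0,0,-0.03],"turn":[0,0,0]}
    - {"delta_pos":[0,0,-0.04],"turn":[0,0,0]}
    - {"delta_pos":[0,0,-0.04],"turn":[0,0,0]}
    - {"delta_pos":[0,0,-0.02],"turn":[0,0,0]}
  fingers: 0.6

```text
clock: 27.57
eef_pos: [0.5622, 0.1916, 0.2048]
ee_rot: [0.752, 0.659, 0.003, 0.002]
wrist_force: [0.3, 0.6, 0.9]
width: 0.802
grasp_force: 0.0
```

Request:
move_arm:
  targets:
    - {"delta_pos":[-0.02,0,0],"turn":[0,0,0]}
    - {"delta_pos":[-0.04,0,0],"turn":[0,0,0]}
    - {"delta_pos":[-0.04,0,0],"turn":[0,0,0]}
    - {"delta_pos":[-0.04,0,0],"turn":[0,0,0]}
    - {"delta_pos":[-0.04,0,0],"turn":[0,0,0]}
    - {"delta_pos":[-0.04,0,0],"turn":[0,0,0]}
    - {"delta_pos":[-0.03,0,0],"turn":[0,0,0]}
    - {"delta_pos":[-0.01,0,0],"turn":[0,0,0]}
    - {"delta_pos":[0,0,0],"turn":[0,0,0]}
    - {"delta_pos":[0,0,0],"turn":[0,0,0]}

```text
clock: 28.4
eef_pos: [0.5268, -0.0658, 0.1995]
ee_rot: [0.753, 0.658, 0.0, -0.0]
wrist_force: [0.3, 0.3, 0.3]
width: 0.802
grasp_force: 0.0
```

Run:
```python
from seg import *
from bench import camera
p,_=camera('scene');q,_=camera('top')
cv2.imwrite('pics/final.png',np.vstack([np.hstack([cv2.resize(p[150:238,385:485],(400,352),interpolation=cv2.INTER_CUBIC),cv2.resize(q[175:263,137:237],(400,352),interpolation=cv2.INTER_CUBIC)]),np.hstack([cv2.resize(p,(400,248)),cv2.resize(q,(400,248))])]))
```

```text
(no output)
```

View pics/final.png

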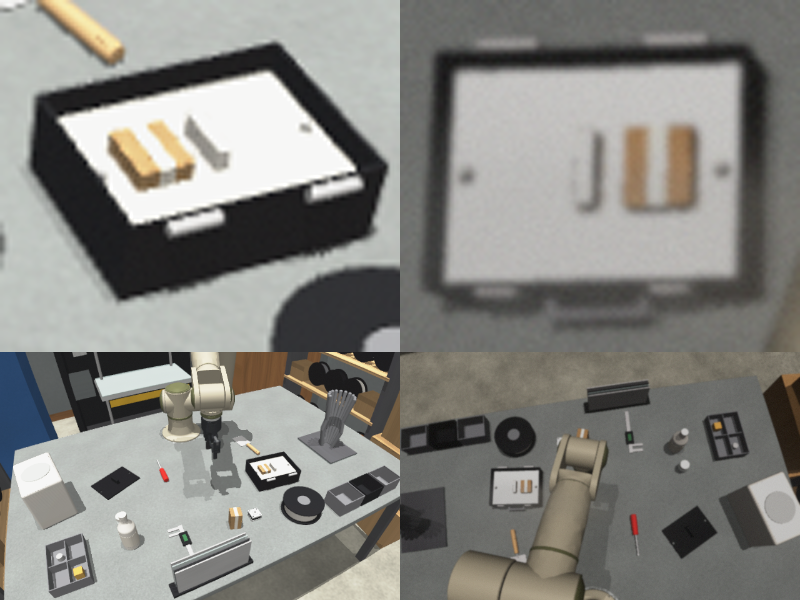

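The final view shows the divider level in the case with pins at its holes (466,176) and (722,170). The carton lies flat between bar and pin at (660,166), and the bystanders in view are where they were.

```bash
python3 -c "
from bench import robot
print(robot.hand_in())"
```

```text
the job is handed in; nothing more can be done
None
```

The case is packed and handed in at about 28 s of the 72 s allowed: print head fan up on the pad, divider seated over both pins, and low carton flat on the divider, with the packed motor and bystanders left alone.

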